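# Lock the isolating platform for transport

### The arm

A 7-joint arm with a two-finger parallel gripper is mounted at the origin on a cart in front of the work surface, level with it; the furniture and walls round the work are solid. World frame = base frame: x ahead of the robot, y to its left, z up, the work surface at z = 0. Lengths are in mm, angles in rad, forces in N, time in s.
With the tool pointing down it reaches from about 425 to 825 mm from the base axis. Payload 3.6 kg.
Tool frame: the origin (TCP) lies midway between the tips of the shut fingers; the grasp point (between the pads) lies 19 mm behind it; z points along the fingers, y is the line along which they close (so a half turn about z gives the same grasp; the last joint's range is limited). The gripper opens to 93 mm and grips with 3 to 60 N. Pads are 15 mm wide; open, the fingers measure 128 mm over their backs; the gripper's body (75 mm by 188 mm) begins 65 mm behind the grasp point.
Start: joints at [1.268, 0.615, -0.013, 1.423, 0.008, 1.103, -0.04], TCP at [177.019, -625.401, 218.64] pointing down, gripper open.
Joint ranges: [-3.12, 3.12], [-0.3, 2.06], [-1.34, 1.32], [0.26, 2.42], [-1.36, 4.5], [0.01, 1.98], [-2.84, 2.84]. Speed limits (rad/s): [2.79, 2.79, 3.14, 3.14, 3.14, 3.14, 3.14].

### API

Orientations are given as a rotation vector (axis times angle).
In Python, from plant import read_state, get_image, hand_in gives the robot as it stands.
- The arm moves only by the tool send_rows, never from a script. Its argument "plan" is one flat list of numbers, 7 for each row, row after row: the shift along the world's x, y, z in m, then the turn, a rotation vector about the world's x, y, z in degrees, then the finger opening in m, from 0 to 0.093. A call has 1 to 10 rows; each row is the pose to reach, as a shift and turn from the pose commanded when the call began; what a row does not reach only later rows make up. A row lasts 1/12 s, in which the tool goes at most 41.7 mm and 7.16 degrees, less where a joint would pass 70% of its speed; a pose out of reach is approached as far as the arm can. A call with a gripper value outside its range is refused whole. The fingers move at their own pace and stop on an object; "newtons" is the grip in N (left out, the last holds). Time passes only in rows, so rows that repeat a pose let the fingers close. It gives the time, the measured TCP pose, the force, the opening and the grip force at its end, in the units of the state.
- read_state(): the state, without advancing time (a new reading comes with each control period).
- get_image(name): name is "scene" or "top" or "wrist"; returns a dict with "img" (480x640x3 uint8, red, green, blue), "range_z" (480x640 float32, mm along the optical axis (not along the pixel's ray), 0 where there is no reading), "fx", "fy", "cx", "cy" (pixels), "R" (3x3) and "t" (3): a world point X has camera coordinates R X + t. Camera axes: x right, y down, z forward; pixel columns grow to the right and rows downward; lengths in mm; the calibration is good to about 2 mm. A picture is of the moment at which its call begins.
- hand_in(): hands the job in; it is judged then, once.
The state is a dict: "t": time; "joints": joint angles; "dq": joint speeds; "effort": joint torques, N m; "tcp_pos": TCP position; "tcp_rot": TCP orientation; "ft_force": force on the tool from outside, world axes, zero at the start; "ft_torque": the same for the moment, N m; "finger_gap": finger opening in mm; "grip_force": force on a finger pad.
Only numpy, scipy, OpenCV 4.12 (cv2) and the standard library are available. Lean on these libraries where they do the work, as an engineer would, in place of code of your own. Each camera call takes 0.05 s, during which the arm holds its last target. There are 200 camera calls.

### The job

Lock the vibration-isolating platform for transport. First shoot its barrel bolt fully into the keeper; then drop the T-foot of the loose wing-headed anchor through the slot in the breadboard until its flange rests on the board, and twist it a quarter turn so that it locks. After that fit every loose split clip to a lock post of its own: lay it flat on the breadboard in front of the post, mouth towards it, and push it into the groove with the fork tool, never with the fingers, until it snaps fully home; last, lay the fork down flat on the bench, off the platform.

Things in the scene. Friction and masses are not known exactly. Their poses are not given: they have to be found in the camera images.
- platform: low fixed isolating platform: grey frame 170 x 270 mm (x, y), over it on rubber mounts a breadboard 160 x 232 mm, top 48 mm above the bench. Origin: middle of the underside; x points away from its front edge, y to its left. Three posts in a row along y, 82 mm apart; clips go on in the +x direction. To its right a fixed 0.5 m high tower (nearest corner at x 0.54, y 0.01 m)
- transit_bolt (a joint): barrel bolt on top of the breadboard at its rear left, sliding along the platform's +y into the keeper bracket on the frame: 0 = drawn back, 0.032 m = fully in the keeper. It stays where it is left; about 3 N moves it
- bolt_knob (a point): middle of the bolt's upright round knob (17 mm across, from 20 to 44 mm above the breadboard; this point 32.5 mm above it), at platform x 56, y 58 mm plus the bolt's travel. The rod under it is 12 mm thick and lies along the platform's y; the saddles at either end of the track are 20 mm wide (x) and 18 mm high
- anchor: loose steel quarter-turn anchor, 49 mm high, 110 g, standing upright on the breadboard at the start. Origin: underside of its foot, on its axis; z up. Foot 40 x 14 mm (x, y), z 0 to 8 mm; stem 12 mm thick up to z = 23; round flange 30 mm across, z 23 to 27; wing to grip 36 x 10 mm (x, y), z 27 to 49, along the foot. Turned a quarter turn either way in the slot, the foot locks under the board
- anchor_slot (a point): middle of the slot in the breadboard behind the posts, at the board's top (platform x 42, y -22 mm). The slot is 44 mm along the platform's x and 17 mm along y and goes through the 14 mm thick board; under it are 16 mm of free height. With the anchor's flange resting on the board, the anchor's origin is 23 mm below this point. Axes as the platform's
- post_1 (a point): point on the axis of a lock post, level with the breadboard's top. Fixed upright steel post: groove 24 mm across from 0 to 7.5 mm above the breadboard, over it a head 32 mm across up to 22 mm. Axes as the platform's; left one, at platform x -20, y 82 mm
- post_2 (a point): point on the axis of a lock post, level with the breadboard's top. Fixed upright steel post: groove 24 mm across from 0 to 7.5 mm above the breadboard, over it a head 32 mm across up to 22 mm. Axes as the platform's; middle one, at platform x -20, y 0 mm
- post_3 (a point): point on the axis of a lock post, level with the breadboard's top. Fixed upright steel post: groove 24 mm across from 0 to 7.5 mm above the breadboard, over it a head 32 mm across up to 22 mm. Axes as the platform's; right one, at platform x -20, y -82 mm
- clip_a: loose split steel clip (E-shaped retaining ring), 46 mm wide, 5 mm thick, about 90 g. Origin: centre of its eye, on the underside; x points out of the open mouth, z up. Its solid back ends in a straight shoulder at x = -24 mm (y to +-20 mm); on it stands a turned-up lug to grip, x -32 to -23 mm, y -7 to +7 mm, up to z = 28 mm. Sprung jaws end at x = 14 mm. May be absent (None)
- clip_b: split clip, the same as clip_a. Its two jaw nibs (x = 8 mm, y = +-13.4 mm) are too narrow for the groove and must be forced apart: slid flat over the breadboard, mouth first, they meet the groove when the eye is 16 mm from the post's axis, pass over centre at 8 mm and then draw the clip on; push until its back meets the post, eye on the axis; about 10 N. May be absent (None)
- clip_c: split clip, the same as clip_a and clip_b. Two or three of the clips are present; any clip fits any post, one clip to a post, and with two clips one post stays free. Laid with the eye 26 mm or more in front of the post's axis, the jaws clear the post's head. May be absent (None)
- fork: loose fork tool, 128 mm long, flat underside, 140 g. Origin: underside, midway between the prong tips; x forward out of the prongs, z up. Two prongs 5 mm thick, x -26 to 0, y 10.5 to 20.5 mm either side: the 21 mm slot between them passes round a clip's lug while the tips bear on its shoulder. Blade 41 mm wide to x = -48 mm; black handle 20 mm wide, 27 mm high, x -128 to -48 mm
There are look-alikes about, which are no part of the job. Leave any turquoise look-alike of the clip_b alone.

How it is judged:
By the outcome, as a careful person would: the job done as asked, in the order asked, and still so for the second after the job is handed in, with the robot touching nothing.
Of clip_a, clip_b, clip_c only 2 to 3 are there at a start; the rules pass over those that are not, and their reading is None.
At some moment in a run one of clip_a, clip_b, clip_c, fork may be knocked a few centimetres aside while the robot is not near it.
It also fails if it takes over 210 s, if anything falls off the work surface, if the arm or the gripper's body presses on something with over 40 N, if the wrist force passes 120 N, or if a joint passes its speed limit or range.

## Working session

There is one attempt and no reset: what is moved stays moved. The work goes in short steps, Python scripts to look and compute and a tool call to move; the robot and the scene stay as the last step left them, time stands still between calls to the robot, and variables do not carry over. Pictures are saved under pics/ and viewed, at most 14 in all, crops included, and the job is handed in when it is done.

Besides the shell and the picture viewer there is one more tool, called after "Call:" in YAML: its name, and indented under it one key for each argument. send_rows: Moves the arm, as the interface text tells. Its arguments: {"type":"object","properties":{"plan":{"type":"array","items":{"type":"number"}},"newtons":{"type":"number"}},"required":["plan"]}

```bash
mkdir -p pics; ls; cat > h.py <<'E'
import numpy as np,cv2
from plant import read_state,get_image,hand_in
def save(n,img): cv2.imwrite('pics/'+n,cv2.cvtColor(img,cv2.COLOR_RGB2BGR))
def cast(d,u,v,z):
    R=np.array(d['R']);t=np.array(d['t']).ravel()
    c=-R.T@t; r=R.T@np.array([(u-d['cx'])/d['fx'],(v-d['cy'])/d['fy'],1.])
    return c+r*(z-c[2])/r[2]
def cloud(d):
    R=np.array(d['R']);t=np.array(d['t']).ravel()
    v,u=np.mgrid[0:480,0:640];Z=d['range_z'].astype(float)
    P=np.stack([(u-d['cx'])/d['fx']*Z,(v-d['cy'])/d['fy']*Z,Z],-1)-t
    return P@R
E
python3 - <<'E'
from h import *
import pickle
for n in ['top','scene']:
    d=get_image(n); save(n+'0.png',d['img']); pickle.dump(d,open(n+'0.pkl','wb'))
    R=np.array(d['R']); print(n,d['fx'],-R.T@np.array(d['t']).ravel())
print(read_state())
E
```

```text
pics
top 533.0633119568016 [348.33152171 213.3617296  943.43091843]
scene 602.4831736939886 [ 196.39070708 -304.7040655   791.71493933]
{'t': 0.1, 'joints': array([ 1.26849717,  0.61580802, -0.01259897,  1.42470719,  0.00807336,
        1.10340776, -0.040391  ]), 'dq': array([ 0.00135868, -0.00157186,  0.00025886, -0.00238813,  0.0001111 ,
       -0.00049116,  0.00101191]), 'effort': array([ 1.10388497e-03, -4.60048842e+01,  2.09795530e-01, -1.66245461e+01,
       -6.12272182e-02,  1.69180281e-02,  8.42068721e-05]), 'tcp_pos': array([ 176.82353396, -624.75700755,  217.61688907]), 'tcp_rot': array([-3.10952313e+00, -4.31616715e-01,  5.13951285e-04]), 'ft_force': array([-0.74568231,  0.18315932, -0.40208832]), 'ft_torque': array([-0.00857537,  0.01302099, -0.00202771]), 'grip_force': 0.0, 'finger_gap': 92.94274698938976}
```

View pics/top0.png

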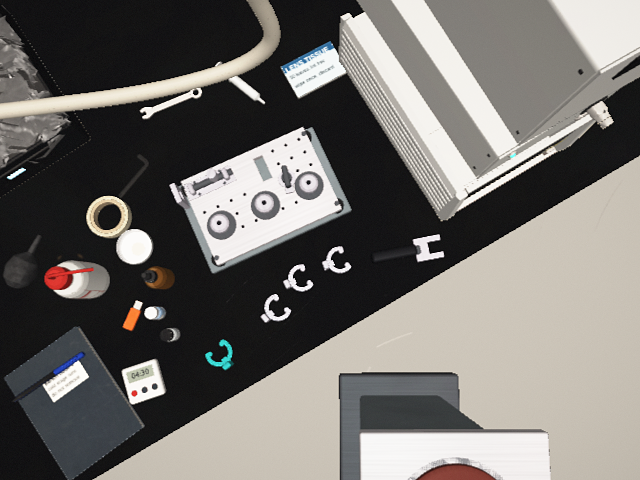

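View pics/scene0.png

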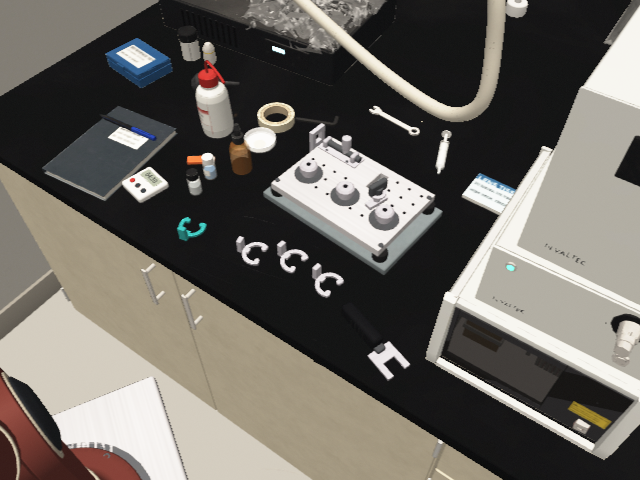

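Top view: three steel clips at (276,308), (298,278) and (337,260). The turquoise look-alike is at (220,354) and stays untouched. The fork is at (410,250) with its prongs to the right. The platform posts are at (221,224), (265,205) and (309,184), the slot at (262,167), the anchor at (287,178) and the bolt at (210,180).

```bash
python3 - <<'E'
from h import *
import pickle
d=pickle.load(open('top0.pkl','rb')); P=cloud(d); img=d['img'].astype(int)
sat=img.max(2)-img.min(2); br=img.mean(2)
roi=np.zeros((480,640),bool); roi[120:275,165:355]=1
H=P[...,2]
print('heights bench',np.median(H[290:300,200:240]))
# post heads: top at 70
m=(abs(H-70)<4)&roi
n,l,s,c=cv2.connectedComponentsWithStats(m.astype(np.uint8))
for i in range(1,n):
    if s[i,4]>20:
        q=P[l==i]; print('h70',c[i].round(1),s[i,4],q.mean(0).round(1),cast(d,*c[i],70).round(1))
m=(abs(H-48)<4)&roi
n,l,s,c=cv2.connectedComponentsWithStats(m.astype(np.uint8))
i=1+s[1:,4].argmax(); q=P[l==i][:,:2].astype(np.float32)
r=cv2.minAreaRect(q); print('board',r, np.median(P[l==i][:,2]))
m=(H>73)&roi&(H<130)
n,l,s,c=cv2.connectedComponentsWithStats(m.astype(np.uint8))
for i in range(1,n):
    if s[i,4]>5:
        q=P[l==i];print('high',c[i].round(1),s[i,4],q.mean(0).round(1),q[:,2].max().round(1),cv2.minAreaRect(q[:,:2].astype(np.float32)))
# bench parts
roi2=np.zeros((480,640),bool); roi2[220:380,200:450]=1; roi2&=~((np.mgrid[0:480,0:640][0]<272)&(np.mgrid[0:480,0:640][1]<355)&(H>30)) 
m=(br>110)&(H<40)&(H>-5)&roi2
n,l,s,c=cv2.connectedComponentsWithStats(m.astype(np.uint8))
for i in range(1,n):
    if s[i,4]>60:
        q=P[l==i]; hi=q[q[:,2]>18]
        print('part',c[i].round(1),s[i,4],q.mean(0).round(1),'lug',len(hi),hi.mean(0).round(1) if len(hi) else '',img[l==i].mean(0).round(), cv2.minAreaRect(q[:,:2].astype(np.float32)))
big=cv2.resize(d['img'][120:340,160:460],None,fx=2.6,fy=2.6,interpolation=cv2.INTER_CUBIC); save('crop0.png',big)
E
```

```text
heights bench 0.37096589014375064
h70 [308.4 182.4] 256 [567.1 243.5  69.8] [567.  243.5  70. ]
h70 [264.2 202.6] 260 [533.  317.6  69.8] [533.  317.5  70. ]
h70 [219.4 222.7] 268 [499.4 392.   69.8] [499.4 391.9  70. ]
board ((552.4478149414062, 326.1052551269531), (161.52635192871094, 232.85784912109375), 24.335721969604492) 48.52509322422239
high [286.5 177.2] 266 [571.8 279.   87.3] 100.9 ((573.049560546875, 279.40460205078125), (29.2276611328125, 28.9687557220459), 55.5743522644043)
high [212.1 174.6] 110 [576.7 401.8  89. ] 97.2 ((577.9472045898438, 402.8244934082031), (15.519763946533203, 15.784728050231934), 57.6593017578125)
high [175.7 192.4] 112 [550.1 464.8  76.2] 80.1 ((549.7609252929688, 464.9611511230469), (34.70400619506836, 9.15069580078125), 23.98242950439453)
part [248.6 246.1] 773 [466.5 350.2  18.2] lug 444 [467.3 351.3  19.3] [152. 159. 160.] ((466.563720703125, 323.13714599609375), (82.55014038085938, 228.4991912841797), 2.5388095378875732)
part [426.7 248. ] 448 [462.6  36.6   5.7] lug 2 [466.5  61.3  25.3] [226. 221. 224.] ((463.055419921875, 35.446388244628906), (41.491390228271484, 50.8581428527832), 11.003244400024414)
part [335. 261.] 302 [440.3 198.9   7.7] lug 36 [432.9 215.5  27.5] [222. 218. 222.] ((440.2760009765625, 199.91281127929688), (47.970062255859375, 44.780521392822266), 23.64372444152832)
part [296.5 279.3] 310 [408.4 266.8   8. ] lug 43 [400.2 282.1  27.3] [226. 222. 226.] ((408.1529541015625, 267.3965759277344), (47.806705474853516, 45.79359436035156), 26.420108795166016)
part [273.5 310.3] 317 [354.6 306.7   8. ] lug 41 [342.3 319.8  28.2] [223. 220. 224.] ((353.4463806152344, 308.3353271484375), (48.49360656738281, 47.59313201904297), 41.35588836669922)
part [221.3 356.2] 278 [276.6 396.4   8.3] lug 39 [263.1 383.6  28.7] [ 55. 206. 201.] ((275.7012023925781, 396.8302917480469), (44.42113494873047, 48.12186813354492), 40.625240325927734)
```

View pics/crop0.png

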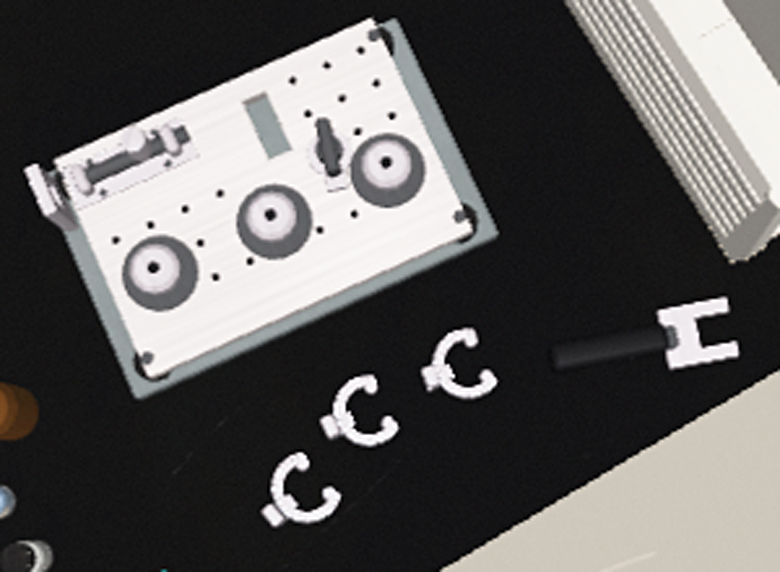

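The crop confirms it: (276,308), (298,278) and (337,260) are all plain steel clips with mouths to the right. The turquoise one at (220,354) is the decoy. The anchor's dark wing stands beside the right post.

Next I retract radially and swing round past the tower.

Call:
send_rows:
  plan: [-0.005,0.02,0.005,0,0,7,0.06,-0.01,0.04,0.01,0,0,14,0.06,-0.014,0.06,0.015,0,0,21,0.06,-0.02,0.08,0.02,0,0,28,0.06,-0.025,0.1,0.025,0,0,35,0.06,-0.03,0.12,0.03,0,0,42,0.06,-0.035,0.14,0.03,0,0,49,0.06,-0.04,0.16,0.03,0,0,56,0.06,-0.042,0.175,0.03,0,0,63,0.06,-0.042,0.175,0.03,0,0,70,0.06]
  newtons: 20

```text
t: 0.93
tcp_pos: [134.3, -446.8, 248.4]
tcp_rot: [-2.291, -2.144, -0.001]
ft_force: [0.5, -0.1, 0.2]
finger_gap: 60.2
grip_force: 0.0
```

```bash
cat >> h.py <<'E'
def st():
    s=read_state(); from scipy.spatial.transform import Rotation as Ro
    R=Ro.from_rotvec(s['tcp_rot']).as_matrix()
    print('t',round(s['t'],2),'tcp',s['tcp_pos'].round(1),'yaw',round(float(np.degrees(np.arctan2(R[1,0],R[0,0]))),2),'tilt',R[:2,2].round(3),'j',np.degrees(s['joints']).round(0),'F',s['ft_force'].round(1),'gap',round(s['finger_gap'],1),'grip',round(s['grip_force'],1))
E
python3 -c "
from h import *;st()
import pickle
d=pickle.load(open('top0.pkl','rb'));P=cloud(d)
m=np.zeros((480,640),bool);m[150:200,270:300]=1
q=P[m&(P[...,2]>91)&(P[...,2]<102)];print(len(q),q.mean(0),cv2.minAreaRect(q[:,:2].astype(np.float32)))
"
```

```text
t 0.93 tcp [ 134.3 -446.8  248.4] yaw 86.21 tilt [-0.002  0.003] j [ 86.  18. -20. 107.   7.  56.  59.] F [ 0.5 -0.1  0.2] gap 60.2 grip 0.0
129 [572.42534745 279.25343599  96.61128251] ((573.38720703125, 279.5597839355469), (35.504783630371094, 9.995222091674805), 12.479225158691406)
```

Call:
send_rows:
  plan: [0.02,0.014,0,0,0,3.5,0.06,0.05,0.03,0,0,0,7,0.06,0.078,0.05,0,0,0,11,0.06,0.107,0.07,0,0,0,15,0.06,0.136,0.09,0,0,0,19,0.06,0.165,0.11,0,0,0,23,0.06,0.192,0.13,0,0,0,27,0.06,0.21,0.145,0,0,0,31,0.06,0.218,0.151,0,0,0,33,0.06]

```text
t: 1.68
tcp_pos: [355.7, -296.2, 248.7]
tcp_rot: [1.587, 2.711, 0.003]
ft_force: [0.3, -0.9, -0.1]
finger_gap: 60.2
grip_force: 0.0
```

```bash
python3 -c "
from h import *;st()"
```

```text
t 1.68 tcp [ 355.7 -296.2  248.7] yaw 119.31 tilt [0.001 0.001] j [ 62.  19. -33. 108.  12.  56.  53.] F [ 0.3 -0.9 -0.1] gap 60.2 grip 0.0
```

Call:
send_rows:
  plan: [0.012,0.03,0,0,0,4,0.05,0.024,0.06,0,0,0,8,0.05,0.036,0.09,0,0,0,12,0.05,0.048,0.12,0,0,0,16,0.05,0.06,0.15,0,0,0,20,0.05,0.07,0.18,0,0,0,24,0.05,0.08,0.21,0,0,0,28,0.05,0.09,0.235,0,0,0,32,0.05,0.1,0.256,0,0,0,35,0.05]

```text
t: 2.43
tcp_pos: [452.8, -42.6, 248.5]
tcp_rot: [-0.708, -3.06, 0.001]
ft_force: [0.1, -0.4, -0.2]
finger_gap: 50.1
grip_force: 0.0
```

Call:
send_rows:
  plan: [-0.003,0.03,0,0,0,5,0.05,-0.006,0.06,0,0,0,10,0.05,-0.01,0.09,0,0,0,15,0.05,-0.014,0.12,0,0,0,20,0.05,-0.018,0.15,0,0,0,25,0.05,-0.02,0.18,0,0,0,30,0.05,-0.02,0.21,0,0,0,35,0.05,-0.02,0.235,0,0,0,40,0.05,-0.02,0.26,0,0,0,45,0.05,-0.02,0.27,0,0,0,50,0.05]

```text
t: 3.27
tcp_pos: [432.7, 229.0, 248.6]
tcp_rot: [-0.658, 3.072, 0.002]
ft_force: [0.4, -0.4, 1.1]
finger_gap: 50.2
grip_force: 0.0
```

```bash
python3 -c "
from h import *;st()
d=get_image('wrist');save('w1.png',d['img'])"
```

```text
t 3.27 tcp [432.7 229.  248.6] yaw -155.84 tilt [-0.     0.002] j [  8.  28. -58. 104.  27.  63.  55.] F [ 0.4 -0.4  1.1] gap 50.2 grip 0.0
```

View pics/w1.png

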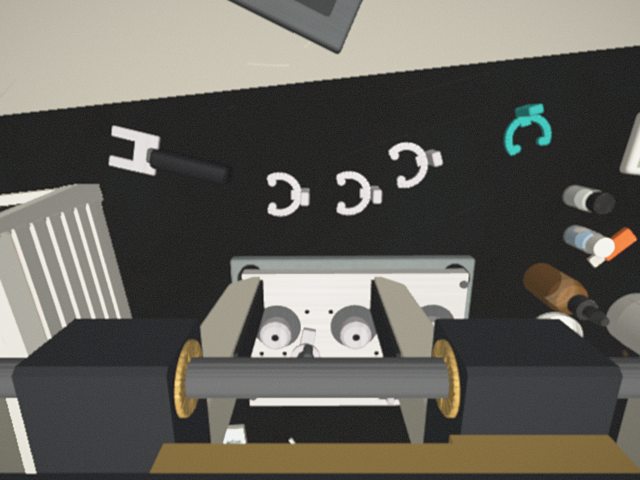

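The wrist view shows the fork at left (160,150), the clips at (285,195), (352,192) and (410,165), turquoise at (527,130), and the platform under the fingers. I'll go over the bolt knob and descend.

Call:
send_rows:
  plan: [0.015,0.018,0,0,0,0,0.05,0.035,0.042,-0.01,0,0,0,0.05,0.058,0.07,-0.03,0,0,0,0.05,0.08,0.096,-0.05,0,0,0,0.05,0.1,0.12,-0.07,0,0,0,0.05,0.12,0.143,-0.09,0,0,0,0.05,0.138,0.163,-0.1,0,0,0,0.05,0.1455,0.1733,-0.11,0,0,0,0.05,0.1455,0.1733,-0.12,0,0,0,0.05,0.1455,0.1733,-0.13,0,0,0,0.05]

```text
t: 4.15
tcp_pos: [578.9, 398.2, 116.9]
tcp_rot: [0.644, -3.073, 0.003]
ft_force: [0.6, -0.9, -0.4]
finger_gap: 50.1
grip_force: 0.0
```

```bash
python3 -c "
from h import *;st()"
```

```text
t 4.15 tcp [578.9 398.2 116.9] yaw -156.33 tilt [-0.001 -0.002] j [-14.  53. -47.  77.  39.  67.  49.] F [ 0.6 -0.9 -0.4] gap 50.1 grip 0.0
```

Call:
send_rows:
  plan: [0,0,-0.01,0,0,0,0.05,0,0,-0.02,0,0,0,0.05,0,0,-0.03,0,0,0,0.05,0,0,-0.04,0,0,0,0.05,0,0,-0.045,0,0,0,0.05,0,0,-0.045,0,0,0,0.05]

```text
t: 4.65
tcp_pos: [578.0, 398.8, 72.0]
tcp_rot: [0.647, -3.072, 0.003]
ft_force: [0.2, -0.8, -0.3]
finger_gap: 50.1
grip_force: 0.0
```

Call:
send_rows:
  plan: [0,0,0,0,0,0,0,0,0,0,0,0,0,0,0,0,0,0,0,0,0,0,0,0,0,0,0,0,0,0,0,0,0,0,0,0,0,0,0,0,0,0]
  newtons: 20

```text
t: 5.15
tcp_pos: [578.0, 401.7, 74.2]
tcp_rot: [-0.649, 3.073, 0.005]
ft_force: [-0.1, 2.0, 0.3]
finger_gap: 16.3
grip_force: 20.0
```

```bash
python3 -c "
from h import *;st()"
```

```text
t 5.15 tcp [578.  401.7  74.2] yaw -156.15 tilt [-0.     0.003] j [-15.  55. -45.  79.  41.  62.  47.] F [-0.1  2.   0.3] gap 16.3 grip 20.0
```

Call:
send_rows:
  plan: [-0.002,0.0044,0,0,0,0,0,-0.004,0.0088,0,0,0,0,0,-0.006,0.0132,0,0,0,0,0,-0.008,0.0175,0,0,0,0,0,-0.01,0.022,0,0,0,0,0,-0.012,0.0263,0,0,0,0,0,-0.0135,0.0295,0,0,0,0,0,-0.0145,0.0318,0,0,0,0,0,-0.0145,0.0318,0,0,0,0,0,-0.0145,0.0318,0,0,0,0,0]

```text
t: 5.98
tcp_pos: [564.8, 430.9, 74.1]
tcp_rot: [-0.647, 3.073, -0.004]
ft_force: [0.4, -4.6, 6.4]
finger_gap: 16.5
grip_force: 20.0
```

```bash
python3 -c "
from h import *;st()"
```

```text
t 5.98 tcp [564.8 430.9  74.1] yaw -156.23 tilt [ 0.001 -0.002] j [-18.  56. -45.  78.  41.  63.  45.] F [ 0.4 -4.6  6.4] gap 16.5 grip 20.0
```

Call:
send_rows:
  plan: [-0.001,0.002,0,0,0,0,0,-0.0015,0.0035,0,0,0,0,0,-0.0015,0.0035,0,0,0,0,0]

```text
t: 6.23
tcp_pos: [564.7, 431.0, 74.1]
tcp_rot: [-0.644, 3.074, -0.014]
ft_force: [0.6, -8.7, 8.7]
finger_gap: 16.9
grip_force: 20.0
```

```bash
python3 -c "
from h import *;st()"
```

```text
t 6.23 tcp [564.7 431.   74.1] yaw -156.34 tilt [ 0.003 -0.009] j [-18.  56. -45.  77.  41.  64.  45.] F [ 0.6 -8.7  8.7] gap 16.9 grip 20.0
```

Call:
send_rows:
  plan: [0.001,-0.002,0,0,0,0,0,0.0015,-0.0035,0,0,0,0,0.045,0.0015,-0.0035,0,0,0,0,0.045,0.0015,-0.0035,0,0,0,0,0.045,0.0015,-0.0035,0.02,0,0,0,0.045,0.0015,-0.0035,0.05,0,0,0,0.045,0.0015,-0.0035,0.07,0,0,0,0.045,0.0015,-0.0035,0.08,0,0,0,0.045,0.0015,-0.0035,0.08,0,0,0,0.045]

```text
t: 6.98
tcp_pos: [563.9, 434.0, 156.1]
tcp_rot: [-0.649, 3.071, 0.006]
ft_force: [0.1, 0.6, -0.8]
finger_gap: 45.2
grip_force: 0.0
```

```bash
python3 -c "
from h import *;st()
d=get_image('top');P=cloud(d);H=P[...,2]
m=np.zeros((480,640),bool);m[120:275,165:355]=1
for lo,hi in((91,102),(84,91)):
  n,l,s,c=cv2.connectedComponentsWithStats((m&(H>lo)&(H<hi)).astype(np.uint8))
  for i in range(1,n):
    if s[i,4]>25: q=P[l==i];print(lo,s[i,4],q.mean(0).round(1),cv2.minAreaRect(q[:,:2].astype(np.float32)))
"
```

```text
t 6.98 tcp [563.9 434.  156.1] yaw -156.14 tilt [0.002 0.005] j [-17.  51. -47.  73.  37.  71.  48.] F [ 0.1  0.6 -0.8] gap 45.2 grip 0.0
91 54 [566.  430.7  92.7] ((565.8379516601562, 430.4306945800781), (14.677999496459961, 15.305173873901367), 49.96699905395508)
84 28 [561.8 429.5  88.3] ((562.6395263671875, 429.6288146972656), (9.854606628417969, 16.396446228027344), 26.40077018737793)
```

Call:
send_rows:
  plan: [0.001,-0.015,0,0,0,-2,0.04,0.002,-0.04,0,0,0,-4,0.04,0.004,-0.07,0,0,0,-6,0.04,0.006,-0.1,0,0,0,-8,0.04,0.008,-0.13,0,0,0,-10,0.04,0.0093,-0.147,0,0,0,-11.4,0.04,0.0093,-0.1544,0,0,0,-11.4,0.04,0.0093,-0.1544,0,0,0,-11.4,0.04,0.0093,-0.1544,-0.02,0,0,-11.4,0.04,0.0093,-0.1544,-0.03,0,0,-11.4,0.04]

```text
t: 7.87
tcp_pos: [571.9, 278.9, 121.9]
tcp_rot: [0.344, -3.121, -0.002]
ft_force: [0.1, 0.5, -0.2]
finger_gap: 40.1
grip_force: 0.0
```

```bash
python3 -c "
from h import *;st()"
```

```text
t 7.87 tcp [571.9 278.9 121.9] yaw -167.43 tilt [-0.002  0.001] j [ -3.  47. -46.  89.  37.  60.  44.] F [ 0.1  0.5 -0.2] gap 40.1 grip 0.0
```

Call:
send_rows:
  plan: [0.001,0.0005,-0.01,0,0,0,0.04,0.001,0.0005,-0.02,0,0,0,0.04,0.001,0.0005,-0.03,0,0,0,0.04,0.001,0.0005,-0.04,0,0,0,0.04,0.001,0.0005,-0.043,0,0,0,0.04,0.001,0.0005,-0.043,0,0,0,0.0,0.001,0.0005,-0.043,0,0,0,0,0.001,0.0005,-0.043,0,0,0,0,0.001,0.0005,-0.043,0,0,0,0,0.001,0.0005,-0.043,0,0,0,0]
  newtons: 30

```text
t: 8.7
tcp_pos: [574.7, 278.1, 81.3]
tcp_rot: [-0.339, 3.122, 0.001]
ft_force: [-1.0, 0.5, 0.3]
finger_gap: 11.4
grip_force: 0.1
```

```bash
python3 -c "
from h import *;st()"
```

```text
t 8.7 tcp [574.7 278.1  81.3] yaw -167.61 tilt [0.001 0.001] j [ -4.  49. -44.  91.  39.  56.  42.] F [-1.   0.5  0.3] gap 11.4 grip 0.1
```

Call:
send_rows:
  plan: [0,0,0,0,0,0,0,0,0,0,0,0,0,0,0,0,0,0,0,0,0,0,0,0,0,0,0,0]

```text
t: 9.03
tcp_pos: [574.6, 278.1, 81.3]
tcp_rot: [-0.339, 3.122, 0.001]
ft_force: [-0.3, -0.4, 3.3]
finger_gap: 9.4
grip_force: 30.0
```

```bash
python3 -c "
from h import *;st()
import pickle
d=pickle.load(open('top0.pkl','rb'));P=cloud(d);g=d['img'].astype(int).mean(2)
m=np.zeros((480,640),np.uint8);m[154:183,248:276]=(g[154:183,248:276]<175)
n,l,s,c=cv2.connectedComponentsWithStats(m)
for i in range(1,n):
  if s[i,4]>30:
    v,u=np.where(l==i); q=np.array([cast(d,a,b,48)[:2] for a,b in zip(u,v)],np.float32); print(s[i],q.mean(0),cv2.minAreaRect(q))
"
```

```text
t 9.03 tcp [574.6 278.1  81.3] yaw -167.6 tilt [0.001 0.001] j [ -4.  49. -44.  91.  39.  56.  42.] F [-0.3 -0.4  3.3] gap 9.4 grip 30.0
[253 156  19  25 225] [599.0961 324.1267] ((599.0711059570312, 324.19573974609375), (42.755611419677734, 16.360727310180664), 24.211376190185547)
```

Call:
send_rows:
  plan: [0,0,0.01,0,0,0,0,0,0,0.02,0,0,0,0,0,0,0.03,0,0,0,0,0.006,0.011,0.03,0,0,3,0,0.013,0.023,0.03,0,0,6,0,0.02,0.036,0.03,0,0,9,0,0.025,0.0455,0.03,0,0,12,0,0.025,0.0455,0.025,0,0,12,0,0.025,0.0455,0.015,0,0,12,0,0.025,0.0455,0.01,0,0,12,0]

```text
t: 9.87
tcp_pos: [598.7, 321.8, 89.1]
tcp_rot: [0.662, -3.069, 0.003]
ft_force: [0.1, -0.8, -1.2]
finger_gap: 9.9
grip_force: 30.0
```

```bash
python3 -c "
from h import *;st()
d=get_image('scene');a=cv2.resize(d['img'][130:280,260:450],None,fx=2.1,fy=2.1,interpolation=cv2.INTER_CUBIC)
d=get_image('wrist');b=cv2.resize(d['img'][240:420,190:440],None,fx=1.6,fy=1.6)
h=max(a.shape[0],b.shape[0]);f=lambda x:np.pad(x,((0,h-x.shape[0]),(0,0),(0,0)))
i=np.hstack([f(a),f(b)]);print(i.shape);save('s2.png',i[:, :800])"
```

```text
t 9.87 tcp [598.7 321.8  89.1] yaw -155.67 tilt [-0.002 -0.003] j [ -7.  53. -46.  83.  41.  62.  53.] F [ 0.1 -0.8 -1.2] gap 9.9 grip 30.0
(315, 799, 3)
```

View pics/s2.png

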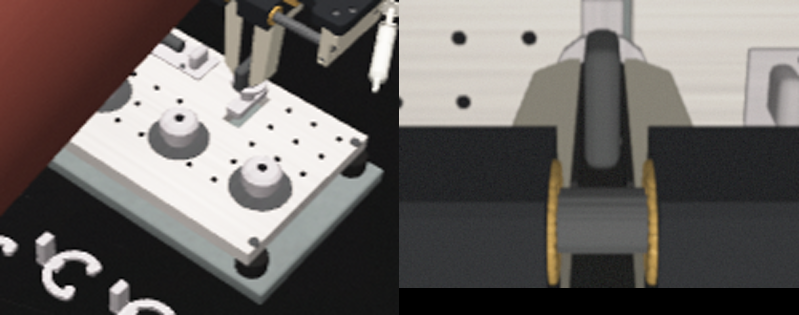

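The wrist crop shows the foot end at (602,15) and the slot centre at (607,15). The anchor sits about 2 mm too far towards platform -y, so I nudge it and settle.

Call:
send_rows:
  plan: [-0.0007,0.0016,0,0,0,0,0,-0.0007,0.0016,0,0,0,0,0,-0.0007,0.0016,0,0,0,0,0,-0.0007,0.0016,0,0,0,0,0]

```text
t: 10.3
tcp_pos: [598.8, 325.0, 91.1]
tcp_rot: [-0.664, 3.07, 0.0]
ft_force: [-0.3, 0.7, -1.4]
finger_gap: 9.5
grip_force: 30.0
```

```bash
python3 -c "
from h import *;st()
d=get_image('wrist');P=cloud(d);g=d['img'].astype(int)
b=cv2.resize(d['img'][230:330,240:400],None,fx=5,fy=5,interpolation=cv2.INTER_CUBIC);save('w3.png',b)"
```

```text
t 10.3 tcp [598.8 325.   91.1] yaw -155.61 tilt [0.001 0.   ] j [ -7.  53. -47.  83.  41.  62.  53.] F [-0.3  0.7 -1.4] gap 9.5 grip 30.0
```

View pics/w3.png

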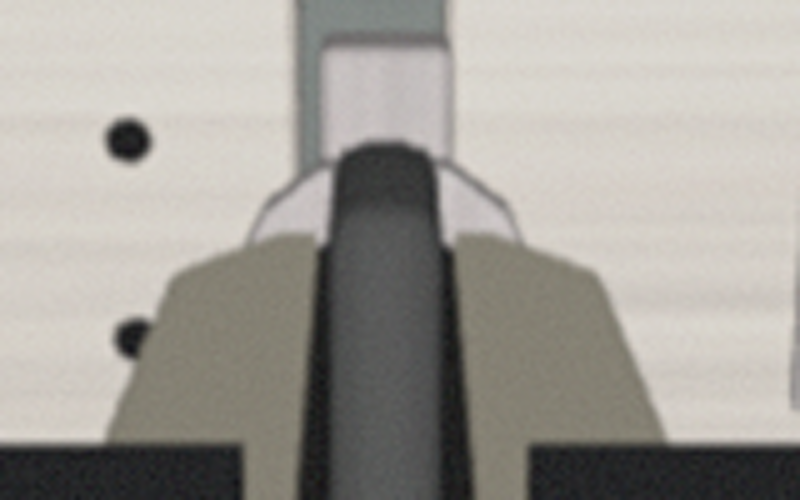

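The foot spans 322–447 and the slot 297–447, so it is now 1.4 mm too far right. I'll correct that and measure the ends by casting.

Call:
send_rows:
  plan: [0.0006,-0.0013,0,0,0,0,0,0.0006,-0.0013,0,0,0,0,0,0.0006,-0.0013,0,0,0,0,0,0.0006,-0.0013,0,0,0,0,0,0.0006,-0.0013,0,0,0,0,0,0.0006,-0.0013,0,0,0,0,0]

```text
t: 10.85
tcp_pos: [599.2, 323.6, 90.6]
tcp_rot: [0.664, -3.071, 0.0]
ft_force: [0.7, 0.2, -0.9]
finger_gap: 9.9
grip_force: 30.0
```

```bash
python3 -c "
from h import *;st()
d=get_image('wrist');g=d['img'].astype(int)
g=g.astype(int)
for v in (225,232): print('row',v,[int(x) for x in g[v,292:336,0]])
print('col',[int(x) for x in g[190:262,316,0]])
for u in (298,330): print(cast(d,u,236,48).round(1))
for v in (200,210,220,230,240,250): print(v,cast(d,316,v,48).round(1),cast(d,316,v,65.5).round(1))"
```

```text
t 10.85 tcp [599.2 323.6  90.6] yaw -155.59 tilt [-0. -0.] j [ -7.  53. -47.  83.  41.  62.  53.] F [ 0.7  0.2 -0.9] gap 9.9 grip 30.0
row 225 [210, 213, 210, 210, 208, 209, 210, 210, 213, 210, 213, 210, 212, 214, 210, 214, 211, 213, 210, 208, 213, 212, 213, 208, 209, 212, 211, 212, 213, 210, 211, 212, 215, 211, 212, 211, 213, 211, 210, 213, 210, 210, 212, 209]
row 232 [218, 219, 219, 218, 218, 219, 219, 216, 191, 154, 127, 124, 129, 130, 129, 131, 131, 131, 131, 130, 128, 130, 129, 132, 130, 130, 131, 129, 129, 129, 133, 129, 132, 130, 131, 133, 127, 129, 128, 140, 177, 206, 218, 220]
col [211, 211, 211, 212, 213, 215, 216, 217, 215, 212, 214, 215, 216, 216, 217, 217, 217, 214, 214, 212, 213, 214, 215, 213, 215, 213, 216, 217, 215, 214, 213, 214, 213, 209, 210, 209, 210, 198, 169, 141, 127, 132, 130, 131, 131, 127, 120, 113, 118, 147, 179, 192, 197, 198, 197, 201, 196, 195, 194, 198, 196, 198, 199, 197, 196, 202, 195, 175, 116, 64, 51, 57]
[589.1 307.8  48. ]
[581.7 324.2  48. ]
200 [566.2 308.6  48. ] [563.2 307.2  65.5]
210 [571.3 310.9  48. ] [567.8 309.3  65.5]
220 [576.5 313.2  48. ] [572.6 311.5  65.5]
230 [581.8 315.6  48. ] [577.4 313.6  65.5]
240 [587.1 318.   48. ] [582.3 315.9  65.5]
250 [592.5 320.5  48. ] [587.2 318.1  65.5]
```

Call:
send_rows:
  plan: [0.0009,0.0004,0,0,0,0,0,0.0009,0.0004,0,0,0,0,0,0.0009,0.0004,-0.004,0,0,0,0,0.0009,0.0004,-0.008,0,0,0,0,0.0009,0.0004,-0.011,0,0,0,0,0.0009,0.0004,-0.014,0,0,0,0,0.0009,0.0004,-0.014,0,0,0,0]

```text
t: 11.48
tcp_pos: [599.7, 323.5, 75.5]
tcp_rot: [0.664, -3.069, 0.001]
ft_force: [-0.5, -0.1, -1.0]
finger_gap: 9.9
grip_force: 30.0
```

```bash
python3 -c "
from h import *;st()"
```

```text
t 11.48 tcp [599.7 323.5  75.5] yaw -155.59 tilt [-0.001 -0.001] j [ -7.  54. -46.  83.  42.  61.  53.] F [-0.5 -0.1 -1. ] gap 9.9 grip 30.0
```

Call:
send_rows:
  plan: [0,0,-0.004,0,0,0,0,0,0,-0.008,0,0,0,0,0,0,-0.012,0,0,0,0,0,0,-0.015,0,0,0,0,0,0,-0.017,0,0,0,0,0,0,-0.018,0,0,0,0,0,0,-0.018,0,0,0,0]

```text
t: 12.07
tcp_pos: [600.1, 324.0, 58.5]
tcp_rot: [0.664, -3.07, 0.0]
ft_force: [0.1, -0.0, -1.3]
finger_gap: 9.5
grip_force: 30.0
```

```bash
python3 -c "
from h import *;st()"
```

```text
t 12.07 tcp [600.1 324.   58.5] yaw -155.59 tilt [-0. -0.] j [ -7.  55. -45.  84.  42.  59.  52.] F [ 0.1 -0.  -1.3] gap 9.5 grip 30.0
```

Call:
send_rows:
  plan: [0,0,-0.001,0,0,0,0,0,0,-0.0015,0,0,0,0,0,0,-0.002,0,0,0,0,0,0,-0.002,0,0,0,0]

```text
t: 12.4
tcp_pos: [600.3, 324.2, 58.3]
tcp_rot: [-0.663, 3.07, -0.0]
ft_force: [-1.6, -2.0, 6.0]
finger_gap: 9.6
grip_force: 30.0
```

```bash
python3 -c "
from h import *;st()"
```

```text
t 12.4 tcp [600.3 324.2  58.3] yaw -155.61 tilt [0.001 0.   ] j [ -7.  55. -45.  84.  43.  59.  52.] F [-1.6 -2.   6. ] gap 9.6 grip 30.0
```

Call:
send_rows:
  plan: [0,0,0,0,0,-5,0,0,0,0,0,0,-10,0,0,0,0,0,0,-15,0,0,0,0,0,0,-20,0,0,0,0,0,0,-25,0,0,0,0,0,0,-30,0,0,0,0,0,0,-35,0,0,0,0,0,0,-40,0,0,0,0,0,0,-45,0]

```text
t: 13.15
tcp_pos: [601.4, 325.0, 58.2]
tcp_rot: [0.568, 3.087, 0.005]
ft_force: [0.4, 0.7, 3.5]
finger_gap: 9.9
grip_force: 30.0
```

Call:
send_rows:
  plan: [0,0,0,0,0,-5,0,0,0,0,0,0,-10,0,0,0,0,0,0,-15,0,0,0,0,0,0,-20,0,0,0,0,0,0,-25,0,0,0,0,0,0,-30,0,0,0,0,0,0,-35,0,0,0,0,0,0,-40,0,0,0,0,0,0,-45,0,0,0,0,0,0,-45,0]

```text
t: 13.98
tcp_pos: [601.4, 325.0, 58.2]
tcp_rot: [1.702, 2.638, 0.005]
ft_force: [0.3, 0.2, 4.7]
finger_gap: 9.6
grip_force: 30.0
```

```bash
python3 -c "
from h import *;st()
print(read_state()['ft_torque'])"
```

```text
t 13.98 tcp [601.4 325.   58.2] yaw 114.33 tilt [0.004 0.002] j [-18.  49. -23.  84.  23.  51. -24.] F [0.3 0.2 4.7] gap 9.6 grip 30.0
[-0.08251601 -0.25380972 -0.01333865]
```

Call:
send_rows:
  plan: [0,0,0.001,0,0,0,0.035,0,0,0.001,0,0,0,0.035,0,0,0.001,0,0,0,0.035,0,0,0.02,0,0,0,0.035,0,0,0.05,0,0,0,0.035,0,0,0.08,0,0,0,0.035,-0.015,-0.012,0.11,0,0,0,0.035,-0.04,-0.032,0.14,0,0,0,0.035,-0.065,-0.052,0.15,0,0,0,0.035,-0.09,-0.072,0.15,0,0,0,0.035]

```text
t: 14.82
tcp_pos: [510.3, 252.7, 209.6]
tcp_rot: [1.699, 2.64, 0.009]
ft_force: [-0.3, -0.2, 0.3]
finger_gap: 34.5
grip_force: 0.0
```

Call:
send_rows:
  plan: [-0.02,-0.018,0,0,0,0,0.035,-0.04,-0.035,0,0,0,0,0.035,-0.055,-0.048,0,0,0,0,0.035,-0.065,-0.058,0,0,0,0,0.035,-0.07,-0.062,0,0,0,0,0.035,-0.07,-0.062,0,0,0,0,0.035]

```text
t: 15.32
tcp_pos: [439.1, 189.0, 206.5]
tcp_rot: [-1.702, -2.641, 0.002]
ft_force: [0.1, -0.0, 0.4]
finger_gap: 35.1
grip_force: 0.0
```

```bash
cat >> h.py <<'E'
def clips(d,box=None):
    P=cloud(d);H=P[...,2];g=d['img'].astype(int);sat=g.max(2)-g.min(2)
    m=(g.mean(2)>105)&(sat<45)&(H>-6)&(H<36)
    m&=(P[...,0]>200)&(P[...,0]<520)&(P[...,1]>120)&(P[...,1]<420)
    n,l,s,c=cv2.connectedComponentsWithStats(m.astype(np.uint8))
    for i in range(1,n):
        if s[i,4]<250: continue
        q=P[l==i]; fl=q[(q[:,2]<9)]; lug=q[q[:,2]>24]
        if len(lug)<15 or len(fl)<100: continue
        v,u=np.where((l==i)&(H<9)); f5=np.array([cast(d,a,b,5)[:2] for a,b in zip(u,v)])
        v,u=np.where((l==i)&(H>24)); f28=np.array([cast(d,a,b,28)[:2] for a,b in zip(u,v)])
        rl=cv2.minAreaRect(f28.astype(np.float32))
        (cx,cy),r=cv2.minEnclosingCircle(f5.astype(np.float32))
        print('clip px',c[i].round(0),s[i,4],'lug',np.round(rl[0],1),np.round(rl[1],1),round(rl[2],1),'circ',round(cx,1),round(cy,1),round(r,1),'head',round(float(np.degrees(np.arctan2(cy-rl[0][1],cx-rl[0][0]))),1),'dist',round(float(np.hypot(cy-rl[0][1],cx-rl[0][0])),1))
E
python3 -c "
from h import *;st()
d=get_image('wrist');save('w4.png',d['img']);clips(d)
print(-np.array(d['R']).T@np.array(d['t']).ravel())
d=get_image('top');clips(d);P=cloud(d)
m=np.zeros((480,640),bool);m[130:200,230:300]=1
q=P[m&(P[...,2]>68)&(P[...,2]<85)];print(len(q),q.mean(0),cv2.minAreaRect(q[:,:2].astype(np.float32)) if len(q) else 0)
"
```

```text
t 15.32 tcp [439.1 189.  206.5] yaw 114.4 tilt [-0.001 -0.001] j [ -5.  23. -30. 109.  15.  51. -17.] F [ 0.1 -0.   0.4] gap 35.1 grip 0.0
clip px [323. 116.] 1246 lug [402.5 284. ] [13.5  7.9] 24.4 circ 411.8 264.7 27.3 head -64.3 dist 21.4
clip px [324. 198.] 1037 lug [434.5 217.6] [13.4  8.1] 24.4 circ 443.8 197.0 27.1 head -65.6 dist 22.6
[408.2881513  259.73506595 371.42779337]
clip px [297. 279.] 317 lug [400.7 282.3] [13.9  8.4] 26.7 circ 409.8 264.2 27.2 head -63.3 dist 20.3
clip px [273. 310.] 324 lug [342.4 319.2] [13.3  8.3] 45.4 circ 355.9 305.1 27.3 head -46.4 dist 19.5
189 [579.72852713 321.8703401   72.45821671] ((573.4700927734375, 322.5812072753906), (70.22930908203125, 33.896697998046875), 1.6616888046264648)
```

View pics/w4.png

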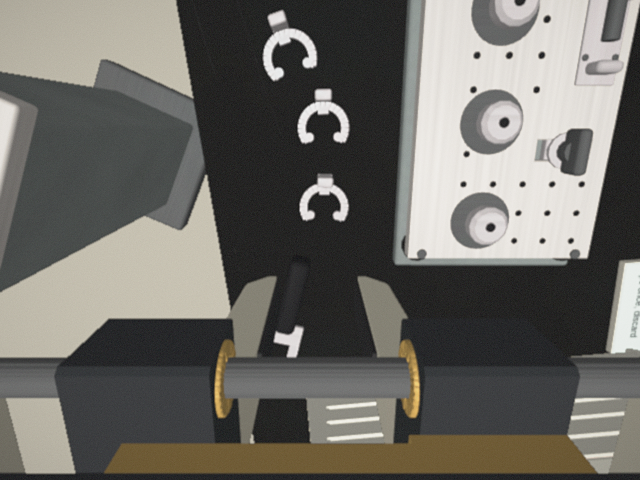

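The wrist view confirms the anchor is locked, with the wing across at (573,152). Clips are at (325,205), (323,122) and (288,50). I start with the nearest clip.

Call:
send_rows:
  plan: [-0.001,0.007,-0.02,0,0,0,0.035,-0.002,0.014,-0.05,0,0,0,0.035,-0.003,0.02,-0.08,0,0,0,0.035,-0.005,0.025,-0.11,0,0,0,0.035,-0.0054,0.0275,-0.14,0,0,0,0.035,-0.0054,0.0275,-0.155,0,0,0,0.035,-0.0054,0.0275,-0.155,0,0,0,0.035]

```text
t: 16.0
tcp_pos: [433.2, 217.8, 48.2]
tcp_rot: [-1.697, -2.639, 0.008]
ft_force: [0.2, -0.1, 0.3]
finger_gap: 35.0
grip_force: 0.0
```

```bash
python3 -c "
from h import *;st()"
```

```text
t 16.0 tcp [433.2 217.8  48.2] yaw 114.51 tilt [-0.006 -0.002] j [-15.  37. -21. 118.  26.  30. -30.] F [ 0.2 -0.1  0.3] gap 35.0 grip 0.0
```

Call:
send_rows:
  plan: [0,0,-0.01,0,0,0,0.035,0,0,-0.02,0,0,0,0.035,0,0,-0.03,0,0,0,0.035,0,0,-0.037,0,0,0,0.035,0,0,-0.041,0,0,0,0.035,0,0,-0.041,0,0,0,0.0,0,0,-0.041,0,0,0,0,0,0,-0.041,0,0,0,0,0,0,-0.041,0,0,0,0]
  newtons: 25

```text
t: 16.75
tcp_pos: [435.0, 217.6, 11.1]
tcp_rot: [1.702, 2.64, 0.001]
ft_force: [-0.9, 0.3, -0.1]
finger_gap: 13.8
grip_force: 25.0
```

```bash
python3 -c "
from h import *;st()"
```

```text
t 16.75 tcp [435.  217.6  11.1] yaw 114.4 tilt [0.001 0.   ] j [-18.  41. -17. 119.  29.  24. -33.] F [-0.9  0.3 -0.1] gap 13.8 grip 25.0
```

Call:
send_rows:
  plan: [0,0,0.015,0,0,0,0,0,0,0.035,0,0,6,0,0,0,0.055,0,0,13,0,0,0,0.075,0,0,20,0,0,0,0.085,0,0,27,0,0.01,0,0.085,0,0,34,0,0.02,0,0.085,0,0,41,0,0.03,0,0.085,0,0,48,0,0.04,0,0.085,0,0,55,0,0.05,0,0.085,0,0,62,0]

```text
t: 17.58
tcp_pos: [485.2, 217.0, 95.9]
tcp_rot: [0.09, 3.14, -0.001]
ft_force: [0.2, 0.2, -0.9]
finger_gap: 13.6
grip_force: 25.0
```

Call:
send_rows:
  plan: [0.01,0.001,0,0,0,7,0,0.02,0.002,0,0,0,14,0,0.028,0.0025,0,0,0,21,0,0.0315,0.0025,0,0,0,28,0,0.0315,0.0025,0,0,0,28.1,0,0.0315,0.0025,-0.01,0,0,28.1,0,0.0315,0.0025,-0.02,0,0,28.1,0,0.0315,0.0025,-0.025,0,0,28.1,0]

```text
t: 18.25
tcp_pos: [515.0, 219.1, 68.9]
tcp_rot: [0.664, -3.068, 0.003]
ft_force: [-0.9, -0.3, -1.2]
finger_gap: 13.8
grip_force: 25.0
```

```bash
cat >> h.py <<'E'
O=np.array([551.2,326.]);ex=np.array([.910,.4148]);ey=np.array([-.4148,.910])
def plat():
    p=read_state()['tcp_pos'][:2]-O; print('platform xy',(p@ex).round(1),(p@ey).round(1))
E
python3 -c "
from h import *;st();plat()"
```

```text
t 18.25 tcp [515.  219.1  68.9] yaw -155.56 tilt [-0.002 -0.002] j [  3.  47. -48. 105.  45.  50.  48.] F [-0.9 -0.3 -1.2] gap 13.8 grip 25.0
platform xy -77.3 -82.3
```

Call:
send_rows:
  plan: [0,0,-0.004,0,0,0,0,0,0,-0.007,0,0,0,0,0,0,-0.01,0,0,0,0,0,0,-0.0115,0,0,0,0,0,0,-0.012,0,0,0,0,0,0,-0.012,0,0,0,0]

```text
t: 18.75
tcp_pos: [516.1, 220.1, 59.1]
tcp_rot: [-0.667, 3.07, -0.0]
ft_force: [-0.4, -0.5, 2.0]
finger_gap: 13.6
grip_force: 25.0
```

```bash
python3 -c "
from h import *;st();plat()"
```

```text
t 18.75 tcp [516.1 220.1  59.1] yaw -155.49 tilt [ 0. -0.] j [  3.  48. -47. 105.  46.  49.  47.] F [-0.4 -0.5  2. ] gap 13.6 grip 25.0
platform xy -75.9 -81.8
```

Call:
send_rows:
  plan: [0,0,0,0,0,0,0.035,0,0,0,0,0,0,0.035,0,0,0,0,0,0,0.035,0,0,0.015,0,0,0,0.035,0,0,0.035,0,0,0,0.035,0,0,0.055,0,0,-7,0.035,-0.015,0.008,0.07,0,0,-14,0.035,-0.035,0.02,0.07,0,0,-21,0.035,-0.055,0.031,0.07,0,0,-28,0.035,-0.075,0.042,0.06,0,0,-35,0.035]

```text
t: 19.58
tcp_pos: [441.7, 263.6, 120.4]
tcp_rot: [0.298, 3.124, 0.006]
ft_force: [0.5, 0.3, -0.1]
finger_gap: 35.3
grip_force: 0.0
```

Call:
send_rows:
  plan: [-0.015,0.009,-0.01,0,0,-7,0.035,-0.028,0.017,-0.025,0,0,-14,0.035,-0.036,0.021,-0.04,0,0,-21,0.035,-0.0386,0.0219,-0.055,0,0,-28,0.035,-0.0386,0.0219,-0.07,0,0,-35,0.035,-0.0386,0.0219,-0.07,0,0,-42,0.035,-0.0386,0.0219,-0.07,0,0,-49,0.035,-0.0386,0.0219,-0.07,0,0,-55,0.035,-0.0386,0.0219,-0.07,0,0,-55,0.035,-0.0386,0.0219,-0.07,0,0,-55,0.035]

```text
t: 20.42
tcp_pos: [402.7, 284.2, 48.7]
tcp_rot: [1.695, 2.645, 0.001]
ft_force: [0.4, 0.3, 0.2]
finger_gap: 35.2
grip_force: 0.0
```

```bash
python3 -c "
from h import *;st()
d=get_image('wrist');clips(d);d=get_image('top');clips(d)"
```

```text
t 20.42 tcp [402.7 284.2  48.7] yaw 114.69 tilt [0. 0.] j [-24.  38. -21. 117.  26.  30. -39.] F [0.4 0.3 0.2] gap 35.2 grip 0.0
clip px [256. 192.] 3212 lug [344.8 321.6] [13.8  8.8] 42.7 circ 359.1 305.4 27.2 head -48.7 dist 21.6
clip px [316. 291.] 2444 lug [401.9 285.3] [13.   9.5] 24.7 circ 411.4 264.9 27.2 head -65.0 dist 22.5
```

Call:
send_rows:
  plan: [-0.0005,0.0008,-0.01,0,0,0,0.035,-0.0005,0.0008,-0.02,0,0,0,0.035,-0.0005,0.0008,-0.03,0,0,0,0.035,-0.0005,0.0008,-0.036,0,0,0,0.035,-0.0005,0.0008,-0.038,0,0,0,0.035,-0.0005,0.0008,-0.038,0,0,0,0.0,-0.0005,0.0008,-0.038,0,0,0,0,-0.0005,0.0008,-0.038,0,0,0,0,-0.0005,0.0008,-0.038,0,0,0,0]

```text
t: 21.27
tcp_pos: [402.3, 284.9, 11.0]
tcp_rot: [1.699, 2.642, 0.001]
ft_force: [0.1, -0.3, -0.4]
finger_gap: 13.9
grip_force: 25.0
```

```bash
python3 -c "
from h import *;st()"
```

```text
t 21.27 tcp [402.3 284.9  11. ] yaw 114.51 tilt [0.001 0.001] j [-26.  41. -18. 118.  29.  25. -42.] F [ 0.1 -0.3 -0.4] gap 13.9 grip 25.0
```

Call:
send_rows:
  plan: [0,0,0.015,0,0,0,0,0,0,0.035,0,0,6,0,0,0,0.055,0,0,13,0,0,0,0.075,0,0,20,0,0,0,0.085,0,0,27,0,0.01,0.001,0.085,0,0,34,0,0.02,0.002,0.085,0,0,41,0,0.03,0.003,0.085,0,0,48,0,0.04,0.004,0.085,0,0,55,0,0.05,0.006,0.085,0,0,62,0]

```text
t: 22.1
tcp_pos: [452.7, 290.0, 95.8]
tcp_rot: [0.088, 3.14, -0.001]
ft_force: [-0.4, 0.6, -0.8]
finger_gap: 14.2
grip_force: 25.0
```

Call:
send_rows:
  plan: [0.01,0.001,0,0,0,7,0,0.02,0.002,0,0,0,14,0,0.028,0.0038,0,0,0,21,0,0.0302,0.0038,0,0,0,28,0,0.0302,0.0038,-0.01,0,0,28,0,0.0302,0.0038,-0.02,0,0,28,0,0.0302,0.0038,-0.028,0,0,28,0,0.0302,0.0038,-0.033,0,0,28,0,0.0302,0.0038,-0.035,0,0,28,0,0.0302,0.0038,-0.035,0,0,28,0]

```text
t: 22.93
tcp_pos: [481.7, 294.3, 59.9]
tcp_rot: [0.666, -3.069, 0.001]
ft_force: [0.6, 0.2, -0.2]
finger_gap: 13.7
grip_force: 25.0
```

```bash
python3 -c "
from h import *;st();plat()"
```

```text
t 22.93 tcp [481.7 294.3  59.9] yaw -155.5 tilt [-0.001 -0.001] j [ -5.  48. -48. 104.  46.  50.  39.] F [ 0.6  0.2 -0.2] gap 13.7 grip 25.0
platform xy -76.4 -0.0
```

Call:
send_rows:
  plan: [0.0005,0,-0.001,0,0,0,0,0.0005,0,-0.001,0,0,0,0.035,0.0005,0,-0.001,0,0,0,0.035,0.0005,0,-0.001,0,0,0,0.035,0,0,0.015,0,0,0,0.035,0,0,0.035,0,0,0,0.035,0,0,0.055,0,0,-7,0.035,-0.025,0.005,0.07,0,0,-14,0.035,-0.055,0.011,0.07,0,0,-21,0.035,-0.085,0.017,0.06,0,0,-28,0.035]

```text
t: 23.77
tcp_pos: [398.1, 313.5, 123.2]
tcp_rot: [0.109, 3.135, 0.009]
ft_force: [-0.7, -0.0, -0.5]
finger_gap: 35.2
grip_force: 0.0
```

Call:
send_rows:
  plan: [-0.02,0.004,-0.01,0,0,-7,0.035,-0.038,0.008,-0.025,0,0,-14,0.035,-0.048,0.01,-0.04,0,0,-21,0.035,-0.0519,0.0103,-0.055,0,0,-28,0.035,-0.0519,0.0103,-0.07,0,0,-35,0.035,-0.0519,0.0103,-0.07,0,0,-42,0.035,-0.0519,0.0103,-0.07,0,0,-44.5,0.035,-0.0519,0.0103,-0.07,0,0,-44.5,0.035,-0.0519,0.0103,-0.07,0,0,-44.5,0.035]

```text
t: 24.52
tcp_pos: [345.4, 322.3, 51.0]
tcp_rot: [1.275, 2.871, 0.001]
ft_force: [-0.2, -0.2, -0.6]
finger_gap: 34.8
grip_force: 0.0
```

```bash
python3 -c "
from h import *;st()
d=get_image('wrist');clips(d)"
```

```text
t 24.52 tcp [345.4 322.3  51. ] yaw 132.11 tilt [0.001 0.001] j [-28.  37. -26. 120.  32.  30. -36.] F [-0.2 -0.2 -0.6] gap 34.8 grip 0.0
clip px [532. 279.] 3802 lug [455.1 409.9] [55.1 27.4] 47.9 circ 435.1 390.0 27.9 head -135.2 dist 28.2
clip px [315. 288.] 2458 lug [343.1 322.2] [13.2  9. ] 42.1 circ 358.3 305.7 27.4 head -47.4 dist 22.4
```

Call:
send_rows:
  plan: [-0.001,0,-0.01,0,0,0,0.035,-0.001,0,-0.02,0,0,0,0.035,-0.001,0,-0.03,0,0,0,0.035,-0.001,0,-0.037,0,0,0,0.035,-0.001,0,-0.04,0,0,0,0.035,-0.001,0,-0.04,0,0,0,0.0,-0.001,0,-0.04,0,0,0,0,-0.001,0,-0.04,0,0,0,0,-0.001,0,-0.04,0,0,0,0]

```text
t: 25.32
tcp_pos: [344.6, 322.0, 11.1]
tcp_rot: [1.278, 2.87, 0.001]
ft_force: [0.7, 0.5, 0.8]
finger_gap: 13.7
grip_force: 25.0
```

```bash
python3 -c "
from h import *;st()"
```

```text
t 25.32 tcp [344.6 322.   11.1] yaw 132.0 tilt [0. 0.] j [-31.  41. -21. 121.  36.  24. -39.] F [0.7 0.5 0.8] gap 13.7 grip 25.0
```

Call:
send_rows:
  plan: [0,0,0.015,0,0,0,0,0,0,0.035,0,0,6,0,0,0,0.055,0,0,13,0,0,0,0.075,0,0,20,0,0.01,0.004,0.085,0,0,27,0,0.025,0.011,0.085,0,0,34,0,0.04,0.018,0.085,0,0,41,0,0.055,0.025,0.085,0,0,48,0,0.07,0.032,0.085,0,0,55,0,0.085,0.039,0.085,0,0,62,0]

```text
t: 26.15
tcp_pos: [430.3, 360.5, 95.8]
tcp_rot: [-0.391, 3.117, -0.001]
ft_force: [0.6, -1.0, -1.3]
finger_gap: 13.4
grip_force: 25.0
```

Call:
send_rows:
  plan: [0.01,0.004,0,0,0,7,0,0.0189,0.0083,0,0,0,10.5,0,0.0189,0.0083,0,0,0,10.5,0,0.0189,0.0083,-0.01,0,0,10.5,0,0.0189,0.0083,-0.02,0,0,10.5,0,0.0189,0.0083,-0.028,0,0,10.5,0,0.0189,0.0083,-0.033,0,0,10.5,0,0.0189,0.0083,-0.036,0,0,10.5,0,0.0189,0.0083,-0.036,0,0,10.5,0]

```text
t: 26.9
tcp_pos: [447.6, 368.8, 59.4]
tcp_rot: [0.667, -3.069, 0.002]
ft_force: [0.6, -0.1, -0.8]
finger_gap: 13.6
grip_force: 25.0
```

```bash
python3 -c "
from h import *;st();plat()"
```

```text
t 26.9 tcp [447.6 368.8  59.4] yaw -155.47 tilt [-0.    -0.001] j [-14.  49. -48. 102.  46.  51.  31.] F [ 0.6 -0.1 -0.8] gap 13.6 grip 25.0
platform xy -76.5 82.0
```

Call:
send_rows:
  plan: [0.0005,0,-0.0007,0,0,0,0,0.0005,0,-0.0007,0,0,0,0.035,0.0005,0,-0.0007,0,0,0,0.035,0.0005,0,-0.0007,0,0,0,0.035,0,0,0.015,0,0,0,0.035,0,0,0.04,0,0,0,0.045,0,-0.01,0.07,0,0,0,0.055,0,-0.03,0.1,0,0,0,0.055,0,-0.06,0.12,0,0,0,0.055,0,-0.09,0.13,0,0,-7,0.055]

```text
t: 27.73
tcp_pos: [448.8, 280.3, 192.3]
tcp_rot: [-0.477, 3.101, 0.005]
ft_force: [1.1, -0.5, -0.2]
finger_gap: 54.7
grip_force: 0.0
```

Call:
send_rows:
  plan: [0,-0.03,0.01,0,0,-7,0.055,0,-0.06,0.02,0,0,-14,0.055,0,-0.08,0.03,0,0,-21,0.055,0,-0.1,0.03,0,0,-28,0.055,0,-0.12,0.03,0,0,-35,0.055,0,-0.14,0.03,0,0,-42,0.055,0,-0.14,0.03,0,0,-42,0.055]

```text
t: 28.32
tcp_pos: [448.6, 134.4, 219.4]
tcp_rot: [0.681, 3.066, -0.007]
ft_force: [-0.3, 0.1, -0.2]
finger_gap: 55.0
grip_force: 0.0
```

```bash
cat >> h.py <<'E'
def fork(d):
    P=cloud(d);H=P[...,2];g=d['img'].astype(int);sat=g.max(2)-g.min(2)
    w=(g.mean(2)>105)&(sat<45)&(H>-6)&(H<12)&(P[...,0]>400)&(P[...,0]<530)&(P[...,1]>-60)&(P[...,1]<180)
    h=(g.mean(2)<100)&(H>19)&(H<33)&(P[...,0]>380)&(P[...,0]<530)&(P[...,1]>-20)&(P[...,1]<250)
    for nm,m,z in(('blade',w,5),('handle',h,27)):
        n,l,s,c=cv2.connectedComponentsWithStats(m.astype(np.uint8))
        for i in range(1,n):
            if s[i,4]>120:
                v,u=np.where(l==i);q=np.array([cast(d,a,b,z)[:2] for a,b in zip(u,v)],np.float32)
                r=cv2.minAreaRect(q);print(nm,'px',c[i].round(0),s[i,4],np.round(r[0],1),np.round(r[1],1),round(r[2],1))
E
python3 -c "
from h import *;st()
for n in('wrist','top'):
  print(n);d=get_image(n);fork(d);clips(d)
  if n=='wrist':save('w5.png',d['img'])
"
```

```text
t 28.32 tcp [448.6 134.4 219.4] yaw 154.96 tilt [-0.    -0.005] j [ 15.  25. -49. 109.  23.  56.  20.] F [-0.3  0.1 -0.2] gap 55.0 grip 0.0
wrist
blade px [239. 254.] 1224 [465.2  35.7] [42.3 49.3] 10.4
handle px [286. 226.] 1597 [452.1  99.3] [20.1 78.7] 10.5
top
handle px [380. 257.] 160 [447.4 117.7] [19.6 37.8] 9.2
```

View pics/w5.png

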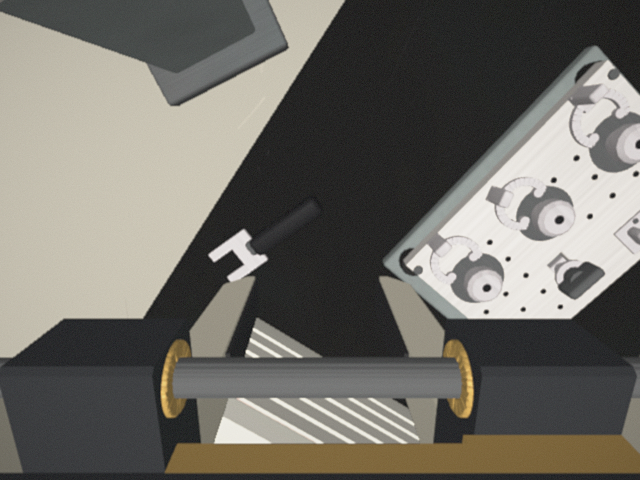

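The wrist view shows all three clips lying in front of their posts, at (600,110), (530,205) and (463,260). The fork prongs are at (239,254), and its handle centre casts to (452,99) with 20 x 79 mm as expected. Next I grip the fork.

Call:
send_rows:
  plan: [0.001,-0.01,-0.03,0,0,-7,0.055,0.002,-0.02,-0.06,0,0,-14,0.055,0.003,-0.03,-0.09,0,0,-21,0.055,0.004,-0.04,-0.12,0,0,-28,0.055,0.0046,-0.042,-0.14,0,0,-35,0.045,0.0046,-0.042,-0.155,0,0,-42,0.045,0.0046,-0.042,-0.16,0,0,-49,0.045,0.0046,-0.042,-0.16,0,0,-54,0.045,0.0046,-0.042,-0.16,0,0,-54,0.045,0.0046,-0.042,-0.16,0,0,-54,0.045]

```text
t: 29.25
tcp_pos: [453.1, 99.0, 59.6]
tcp_rot: [-1.98, -2.438, -0.002]
ft_force: [0.3, -0.7, 0.2]
finger_gap: 45.1
grip_force: 0.0
```

```bash
python3 -c "
from h import *;st()
fork(get_image('wrist'));clips(get_image('top'))"
```

```text
t 29.25 tcp [453.1  99.   59.6] yaw 101.85 tilt [0.    0.001] j [  0.  35. -22. 121.  26.  29. -30.] F [ 0.3 -0.7  0.2] gap 45.1 grip 0.0
blade px [314. 338.] 1923 [463.7  46.6] [41.1 29.7] 11.0
handle px [500. 123.] 348 [525.6 194.8] [ 6.4 16. ] 24.0
handle px [317. 264.] 4609 [453.6 100.3] [19.5 77.9] 10.9
```

Call:
send_rows:
  plan: [0.0005,-0.003,-0.01,0,0,-1,0.045,0.0007,-0.005,-0.02,0,0,-1,0.045,0.0007,-0.005,-0.03,0,0,-1,0.045,0.0007,-0.005,-0.04,0,0,-1,0.045,0.0007,-0.005,-0.048,0,0,-1,0.045,0.0007,-0.005,-0.0525,0,0,-1,0.045,0.0007,-0.005,-0.0525,0,0,-1,0,0.0007,-0.005,-0.0525,0,0,-1,0,0.0007,-0.005,-0.0525,0,0,-1,0,0.0007,-0.005,-0.0525,0,0,-1,0]
  newtons: 50

```text
t: 30.18
tcp_pos: [454.0, 92.2, 7.6]
tcp_rot: [2.008, 2.415, 0.001]
ft_force: [0.5, 0.1, -0.1]
finger_gap: 23.0
grip_force: 0.0
```

```bash
python3 -c "
from h import *;st()"
```

```text
t 30.18 tcp [454.   92.2   7.6] yaw 100.51 tilt [0.001 0.   ] j [ -3.  40. -16. 123.  30.  21. -34.] F [ 0.5  0.1 -0.1] gap 23.0 grip 0.0
```

Call:
send_rows:
  plan: [0,0,0,0,0,0,0,0,0,0,0,0,0,0,0,0,0,0,0,0,0,0,0,0,0,0,0,0,0,0,0.015,0,0,0,0,0,0,0.035,0,0,0,0,-0.003,0.01,0.055,0,0,7,0,-0.006,0.02,0.075,0,0,14,0,-0.01,0.03,0.095,0,0,21,0,-0.014,0.04,0.11,0,0,28,0]

```text
t: 31.02
tcp_pos: [439.4, 132.3, 118.3]
tcp_rot: [1.356, 2.833, -0.0]
ft_force: [0.3, 0.2, -1.1]
finger_gap: 19.5
grip_force: 50.0
```

Call:
send_rows:
  plan: [-0.003,0.01,0,0,0,7,0,-0.006,0.02,0,0,0,14,0,-0.01,0.03,0,0,0,21,0,-0.014,0.04,0,0,0,28,0,-0.0186,0.0445,0,0,0,35,0,-0.0186,0.0445,0,0,0,42,0,-0.0186,0.0445,0,0,0,49,0,-0.0186,0.0445,0,0,0,56,0,-0.0186,0.0445,0,0,0,63,0,-0.0186,0.0445,0,0,0,70,0]

```text
t: 31.85
tcp_pos: [420.5, 176.0, 116.7]
tcp_rot: [0.514, -3.098, 0.001]
ft_force: [0.2, 1.1, -0.7]
finger_gap: 19.0
grip_force: 50.0
```

Call:
send_rows:
  plan: [0,0,0,0,0,6,0,0,0,0,0,0,6,0,0,0,0,0,0,6,0]

```text
t: 32.1
tcp_pos: [420.6, 176.1, 116.7]
tcp_rot: [0.662, -3.07, 0.0]
ft_force: [0.4, 0.5, -0.8]
finger_gap: 19.3
grip_force: 50.0
```

```bash
python3 -c "
from h import *;st();plat()
d=get_image('wrist');save('w6.png',d['img'])
d=get_image('top');b=d['img'][140:320,180:440];save('t6.png',cv2.resize(b,None,fx=3,fy=3,interpolation=cv2.INTER_CUBIC))"
```

```text
t 32.1 tcp [420.6 176.1 116.7] yaw -155.67 tilt [-0.001 -0.   ] j [ 11.  38. -56. 118.  43.  48.  43.] F [ 0.4  0.5 -0.8] gap 19.3 grip 50.0
platform xy -181.0 -82.2
```

View pics/w6.png

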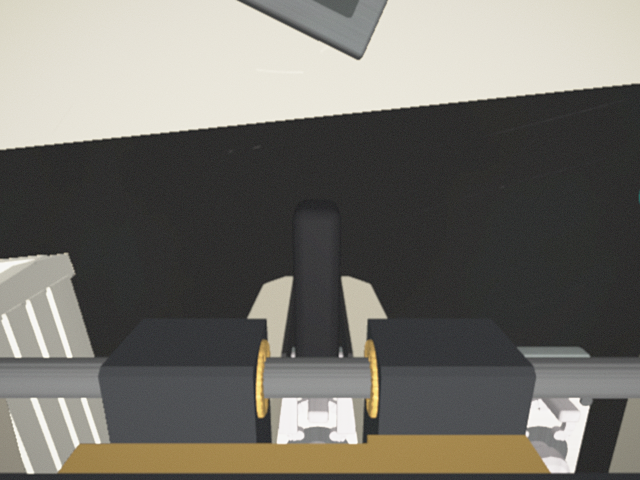

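The fork is held straight, and the post-3 clip's lug at (318,405) lies midway between the prongs. I lower to board level.

Call:
send_rows:
  plan: [0,0,-0.015,0,0,0,0,0,0,-0.03,0,0,0,0,0,0,-0.042,0,0,0,0,0,0,-0.052,0,0,0,0,0,0,-0.057,0,0,0,0,0,0,-0.06,0,0,0,0,0,0,-0.06,0,0,0,0]

```text
t: 32.78
tcp_pos: [420.9, 176.6, 56.9]
tcp_rot: [0.666, -3.07, 0.001]
ft_force: [-0.6, -0.1, -1.0]
finger_gap: 19.7
grip_force: 50.0
```

Call:
send_rows:
  plan: [0.0045,0.002,0,0,0,0,0,0.009,0.004,0,0,0,0,0,0.0135,0.006,0,0,0,0,0,0.018,0.008,0,0,0,0,0,0.0205,0.0093,0,0,0,0,0,0.0205,0.0093,0,0,0,0,0]

```text
t: 33.28
tcp_pos: [442.5, 186.5, 57.3]
tcp_rot: [-0.665, 3.069, 0.001]
ft_force: [-0.2, -0.6, -1.3]
finger_gap: 19.3
grip_force: 50.0
```

```bash
python3 -c "
from h import *;st();plat()"
```

```text
t 33.28 tcp [442.5 186.5  57.3] yaw -155.54 tilt [0.001 0.001] j [  6.  44. -50. 118.  51.  43.  38.] F [-0.2 -0.6 -1.3] gap 19.3 grip 50.0
platform xy -156.8 -81.9
```

Call:
send_rows:
  plan: [0.0023,0.001,-0.0007,0,0,0,0,0.0046,0.0021,-0.0007,0,0,0,0,0.0068,0.0031,-0.0007,0,0,0,0,0.0091,0.0041,-0.0007,0,0,0,0,0.0114,0.0052,-0.0007,0,0,0,0,0.0137,0.0062,-0.0007,0,0,0,0,0.0159,0.0073,-0.0007,0,0,0,0,0.0182,0.0083,-0.0007,0,0,0,0]

```text
t: 33.95
tcp_pos: [457.4, 192.8, 56.1]
tcp_rot: [0.665, -3.065, 0.005]
ft_force: [-6.9, -3.8, 3.5]
finger_gap: 19.6
grip_force: 50.0
```

```bash
python3 -c "
from h import *;st();plat()"
```

```text
t 33.95 tcp [457.4 192.8  56.1] yaw -155.5 tilt [-0.005 -0.004] j [  6.  45. -50. 115.  50.  45.  40.] F [-6.9 -3.8  3.5] gap 19.6 grip 50.0
platform xy -140.6 -82.3
```

Call:
send_rows:
  plan: [0.0023,0.001,0,0,0,0,0,0.0046,0.0021,0,0,0,0,0,0.0068,0.0031,0,0,0,0,0,0.0091,0.0041,0,0,0,0,0,0.0114,0.0052,0,0,0,0,0,0.0137,0.0062,0,0,0,0,0,0.0137,0.0062,0,0,0,0,0]

```text
t: 34.53
tcp_pos: [472.3, 200.0, 56.2]
tcp_rot: [0.666, -3.067, 0.002]
ft_force: [-3.5, -1.3, 0.2]
finger_gap: 19.3
grip_force: 50.0
```

```bash
python3 -c "
from h import *;st();plat()"
```

```text
t 34.53 tcp [472.3 200.   56.2] yaw -155.49 tilt [-0.003 -0.002] j [  5.  46. -50. 113.  50.  46.  41.] F [-3.5 -1.3  0.2] gap 19.3 grip 50.0
platform xy -124.0 -81.9
```

Call:
send_rows:
  plan: [0.0015,0.0007,0,0,0,0,0,0.003,0.0014,0,0,0,0,0,0.003,0.0014,0,0,0,0,0]

```text
t: 34.78
tcp_pos: [472.5, 200.0, 55.8]
tcp_rot: [0.666, -3.062, 0.006]
ft_force: [-8.8, -3.7, 3.9]
finger_gap: 19.5
grip_force: 50.0
```

```bash
python3 -c "
from h import *;st();plat()"
```

```text
t 34.78 tcp [472.5 200.   55.8] yaw -155.46 tilt [-0.007 -0.005] j [  5.  46. -50. 112.  49.  47.  41.] F [-8.8 -3.7  3.9] gap 19.5 grip 50.0
platform xy -123.9 -82.0
```

Call:
send_rows:
  plan: [0.0015,0.0007,0,0,0,0,0,0.003,0.0014,0,0,0,0,0,0.004,0.0018,0,0,0,0,0,0.004,0.0018,0,0,0,0,0]

```text
t: 35.12
tcp_pos: [472.7, 199.9, 55.5]
tcp_rot: [0.666, -3.054, 0.012]
ft_force: [-15.3, -6.7, 8.7]
finger_gap: 19.4
grip_force: 50.0
```

```bash
python3 -c "
from h import *;st();plat()"
```

```text
t 35.12 tcp [472.7 199.9  55.5] yaw -155.41 tilt [-0.014 -0.011] j [  5.  46. -50. 112.  49.  47.  42.] F [-15.3  -6.7   8.7] gap 19.4 grip 50.0
platform xy -123.8 -82.2
```

Call:
send_rows:
  plan: [-0.007,-0.0032,0.001,0,0,0,0,-0.014,-0.0064,0.001,0,0,0,0,-0.023,-0.0105,0.001,0,0,0,0,-0.032,-0.0146,0.001,0,0,0,0,-0.041,-0.0187,0.001,0,0,0,0,-0.05,-0.0228,0.001,0,0,0,0,-0.0592,-0.027,0.001,0,0,0,0,-0.0592,-0.027,0.001,0,0,0,0]

```text
t: 35.78
tcp_pos: [420.6, 176.2, 57.7]
tcp_rot: [-0.668, 3.069, -0.0]
ft_force: [-0.0, 0.7, -1.8]
finger_gap: 19.3
grip_force: 50.0
```

```bash
python3 -c "
from h import *;st();plat()"
```

```text
t 35.78 tcp [420.6 176.2  57.7] yaw -155.45 tilt [ 0.001 -0.   ] j [  7.  42. -50. 121.  52.  41.  36.] F [-0.   0.7 -1.8] gap 19.3 grip 50.0
platform xy -181.0 -82.2
```

Call:
send_rows:
  plan: [-0.006,0.013,0,0,0,0,0,-0.013,0.028,0,0,0,0,0,-0.02,0.044,0,0,0,0,0,-0.027,0.059,0,0,0,0,0,-0.032,0.07,0,0,0,0,0,-0.0341,0.0747,0,0,0,0,0,-0.0341,0.0747,-0.001,0,0,0,0,-0.0341,0.0747,-0.001,0,0,0,0]

```text
t: 36.45
tcp_pos: [387.9, 251.2, 56.3]
tcp_rot: [-0.666, 3.069, -0.001]
ft_force: [0.1, 0.4, -1.4]
finger_gap: 20.1
grip_force: 50.0
```

```bash
python3 -c "
from h import *;st();plat()
d=get_image('top');P=cloud(d)
m=np.zeros((480,640),bool);m[150:290,180:360]=1
def lug(P,m):
  pl=(P[...,:2]-O)@np.stack([ex,ey],1)
  k=m&(abs(P[...,2]-76)<4)&(pl[...,0]<-40)&(pl[...,0]>-90)
  n,l,s,c=cv2.connectedComponentsWithStats(k.astype(np.uint8))
  for i in range(1,n):
    if s[i,4]>10: print('lug',c[i].round(),s[i,4],np.mean(pl[l==i],0).round(1))
lug(P,m); save('t7.png',cv2.resize(d['img'][140:290,190:360],None,fx=4,fy=4,interpolation=cv2.INTER_CUBIC))
d=get_image('scene');lug(cloud(d),np.ones((480,640),bool))"
```

```text
t 36.45 tcp [387.9 251.2  56.3] yaw -155.51 tilt [ 0.001 -0.   ] j [ -4.  42. -49. 121.  51.  41.  27.] F [ 0.1  0.4 -1.4] gap 20.1 grip 50.0
platform xy -179.6 -0.4
lug [315. 196.] 45 [-46.7 -82.2]
lug [286. 224.] 44 [-69.1 -18.4]
lug [232. 253.] 44 [-76.5  81.8]
lug [4. 2.] 35 [-68.9 951. ]
lug [336. 205.] 18 [-67.  -19.6]
lug [374. 218.] 45 [-47.9 -83.2]
```

View pics/t7.png

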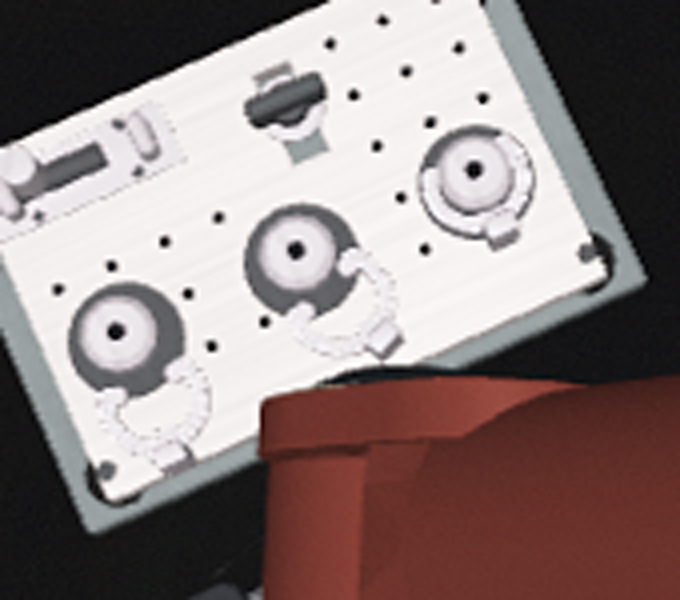

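Top view: the post-3 clip is fully home (lug at platform x -46.7). The post-2 clip has been knocked aside, with its lug at platform (-69,-18). I push the post-1 clip on first and then re-lay the knocked one.

Call:
send_rows:
  plan: [-0.006,0.013,0,0,0,0,0,-0.013,0.028,0,0,0,0,0,-0.02,0.044,0,0,0,0,0,-0.027,0.059,0,0,0,0,0,-0.032,0.07,0,0,0,0,0,-0.0354,0.0742,0,0,0,0,0,-0.0354,0.0742,0,0,0,0,0,-0.0354,0.0742,0,0,0,0,0]

```text
t: 37.22
tcp_pos: [352.2, 324.3, 56.2]
tcp_rot: [0.665, -3.07, 0.003]
ft_force: [0.1, -0.1, -0.4]
finger_gap: 19.4
grip_force: 50.0
```

```bash
cat >> h.py <<'E'
def lug(d):
  P=cloud(d);pl=(P[...,:2]-O)@np.stack([ex,ey],1)
  k=(abs(P[...,2]-76)<4)&(pl[...,0]<-40)&(pl[...,0]>-95)&(abs(pl[...,1])<115)
  n,l,s,c=cv2.connectedComponentsWithStats(k.astype(np.uint8))
  for i in range(1,n):
    if s[i,4]>10: print('lug',c[i].round(),s[i,4],np.mean(pl[l==i],0).round(1),cv2.minAreaRect(pl[l==i].astype(np.float32)))
E
python3 -c "
from h import *;st();plat()
lug(get_image('wrist'));lug(get_image('top'))"
```

```text
t 37.22 tcp [352.2 324.3  56.2] yaw -155.54 tilt [ 0.    -0.002] j [-14.  43. -48. 118.  50.  42.  19.] F [ 0.1 -0.1 -0.4] gap 19.4 grip 50.0
platform xy -181.8 81.0
lug [315. 196.] 45 [-46.7 -81.9] ((-46.658836364746094, -81.95265197753906), (9.019189834594727, 13.907086372375488), 4.568787097930908)
lug [286. 224.] 43 [-68.8 -18.3] ((-68.67083740234375, -18.58414077758789), (8.237188339233398, 13.356969833374023), 15.485250473022461)
lug [232. 253.] 48 [-76.4  82. ] ((-76.08741760253906, 81.77494812011719), (8.992735862731934, 13.826258659362793), 0.24629291892051697)
```

Call:
send_rows:
  plan: [0.004,0.0024,0,0,0,0,0,0.0085,0.0045,0,0,0,0,0,0.013,0.0066,0,0,0,0,0,0.0178,0.0088,0,0,0,0,0,0.0222,0.0108,0,0,0,0,0,0.0234,0.0114,0,0,0,0,0,0.0234,0.0114,0,0,0,0,0]

```text
t: 37.9
tcp_pos: [375.6, 337.1, 56.3]
tcp_rot: [0.665, -3.07, -0.0]
ft_force: [-0.2, -0.2, -0.3]
finger_gap: 19.7
grip_force: 50.0
```

```bash
python3 -c "
from h import *;st();plat()"
```

```text
t 37.9 tcp [375.6 337.1  56.3] yaw -155.54 tilt [-0.  0.] j [-14.  45. -49. 114.  49.  44.  22.] F [-0.2 -0.2 -0.3] gap 19.7 grip 50.0
platform xy -155.2 82.9
```

Call:
send_rows:
  plan: [0.0025,0.0011,0,0,0,0,0,0.005,0.0023,0,0,0,0,0,0.0075,0.0034,0,0,0,0,0,0.01,0.0046,0,0,0,0,0,0.0125,0.0057,0,0,0,0,0,0.015,0.0068,0,0,0,0,0,0.0175,0.008,0,0,0,0,0,0.02,0.0091,0,0,0,0,0,0.0225,0.0102,0,0,0,0,0,0.0246,0.0112,0,0,0,0,0]

```text
t: 38.73
tcp_pos: [397.0, 346.9, 56.2]
tcp_rot: [0.668, -3.065, 0.004]
ft_force: [-2.4, -1.1, 1.4]
finger_gap: 19.3
grip_force: 50.0
```

```bash
python3 -c "
from h import *;st();plat()"
```

```text
t 38.73 tcp [397.  346.9  56.2] yaw -155.4 tilt [-0.004 -0.004] j [-14.  46. -49. 110.  48.  47.  25.] F [-2.4 -1.1  1.4] gap 19.3 grip 50.0
platform xy -131.6 82.9
```

Call:
send_rows:
  plan: [0.0025,0.0008,0,0,0,0,0,0.005,0.002,0,0,0,0,0,0.0075,0.0031,0,0,0,0,0,0.01,0.0042,0,0,0,0,0,0.012,0.005,0,0,0,0,0,0.014,0.006,0,0,0,0,0,0.014,0.006,0,0,0,0,0]

```text
t: 39.32
tcp_pos: [404.9, 350.2, 55.6]
tcp_rot: [0.668, -3.053, 0.012]
ft_force: [-16.3, -7.9, 8.2]
finger_gap: 19.5
grip_force: 50.0
```

```bash
python3 -c "
from h import *;st();plat()"
```

```text
t 39.32 tcp [404.9 350.2  55.6] yaw -155.32 tilt [-0.014 -0.011] j [-13.  47. -49. 108.  47.  49.  27.] F [-16.3  -7.9   8.2] gap 19.5 grip 50.0
platform xy -123.1 82.7
```

Call:
send_rows:
  plan: [-0.007,-0.0032,0.001,0,0,0,0,-0.014,-0.0064,0.001,0,0,0,0,-0.023,-0.0105,0.001,0,0,0,0,-0.032,-0.0146,0.001,0,0,0,0,-0.041,-0.0187,0.001,0,0,0,0,-0.05,-0.0228,0.001,0,0,0,0,-0.0592,-0.027,0.001,0,0,0,0,-0.0619,-0.0282,0.001,0,0,0,0,-0.0619,-0.0282,0.001,0,0,0,0]

```text
t: 40.07
tcp_pos: [352.3, 326.2, 57.8]
tcp_rot: [-0.667, 3.068, 0.001]
ft_force: [0.1, 0.8, -1.4]
finger_gap: 19.4
grip_force: 50.0
```

Call:
send_rows:
  plan: [0,0,-0.01,0,0,0,0,0,0,-0.02,0,0,0,0,0,0,-0.03,0,0,0,0,0,0,-0.038,0,0,0,0,0,0,-0.044,0,0,0,0,0,0,-0.047,0,0,0,0,0,0,-0.047,0,0,0,0]

```text
t: 40.65
tcp_pos: [351.4, 325.6, 9.5]
tcp_rot: [0.667, -3.069, 0.001]
ft_force: [0.2, 0.1, -0.8]
finger_gap: 19.3
grip_force: 50.0
```

```bash
python3 -c "
from h import *;st();plat()"
```

```text
t 40.65 tcp [351.4 325.6   9.5] yaw -155.48 tilt [-0.001 -0.001] j [-18.  47. -43. 119.  57.  37.  14.] F [ 0.2  0.1 -0.8] gap 19.3 grip 50.0
platform xy -181.9 82.5
```

Call:
send_rows:
  plan: [0,0,-0.001,0,0,0,0,0,0,-0.0018,0,0,0,0,0,0,-0.0018,0,0,0,0.045,0,0,-0.0018,0,0,0,0.045,0,0,-0.0018,0,0,0,0.045,0,0,0.02,0,0,0,0.045,0,0,0.05,0,0,0,0.045,0,0,0.08,0,0,0,0.045,0,0,0.11,0,0,0,0.045,0.02,-0.006,0.13,0,0,0,0.045]

```text
t: 41.48
tcp_pos: [368.4, 322.6, 143.9]
tcp_rot: [-0.679, 3.066, 0.006]
ft_force: [-0.5, 1.1, 0.3]
finger_gap: 45.1
grip_force: 0.0
```

Call:
send_rows:
  plan: [0.03,-0.01,0,0,0,0,0.045,0.06,-0.02,0,0,0,0,0.045,0.09,-0.028,0,0,0,0,0.045,0.112,-0.035,0,0,0,0,0.04,0.1248,-0.0388,0,0,0,0,0.035,0.1248,-0.0388,-0.01,0,0,0,0.035,0.1248,-0.0388,-0.025,0,0,0,0.035,0.1248,-0.0388,-0.03,0,0,0,0.035,0.1248,-0.0388,-0.03,0,0,0,0.035]

```text
t: 42.23
tcp_pos: [494.5, 280.7, 108.8]
tcp_rot: [0.669, -3.066, 0.002]
ft_force: [-1.1, -0.4, -0.6]
finger_gap: 34.9
grip_force: 0.0
```

```bash
python3 -c "
from h import *;st();plat()
d=get_image('wrist');lug(d);save('w8.png',d['img']);lug(get_image('top'))"
```

```text
t 42.23 tcp [494.5 280.7 108.8] yaw -155.37 tilt [-0.003 -0.002] j [ -1.  46. -53. 101.  44.  56.  43.] F [-1.1 -0.4 -0.6] gap 34.9 grip 0.0
platform xy -70.4 -17.7
lug [316. 273.] 374 [-66.9 -18.1] ((-66.40689849853516, -18.098651885986328), (9.114419937133789, 13.97968578338623), 20.90407943725586)
lug [205. 309.] 356 [-45.  -81.4] ((-44.57411193847656, -81.71356201171875), (13.76681900024414, 9.123347282409668), 89.78873443603516)
lug [489. 310.] 357 [-44.7  81.2] ((-44.43207550048828, 81.480712890625), (8.703301429748535, 13.998244285583496), 0.7289113402366638)
```

View pics/w8.png

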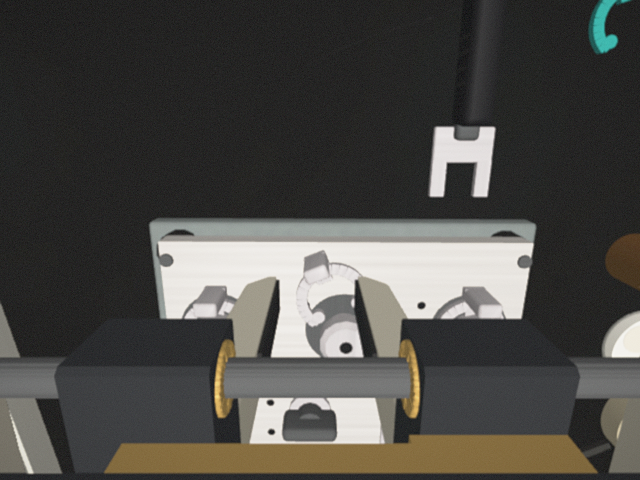

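The knocked clip's lug is at (316,262), rotated about 18° towards the post. Both other clips are home, and the fork lies flat on the bench at (465,160). I re-grip the clip and re-lay it.

Call:
send_rows:
  plan: [0.0015,0,0,0,0,6,0.035,0.0015,0,0,0,0,12,0.035,0.0015,0,-0.01,0,0,18,0.035,0.0015,0,-0.02,0,0,18,0.035,0.0015,0,-0.03,0,0,18,0.035,0.0015,0,-0.04,0,0,18,0.035,0.0015,0,-0.046,0,0,18,0.035,0.0015,0,-0.049,0,0,18,0.035,0.0015,0,-0.049,0,0,18,0.035]

```text
t: 43.08
tcp_pos: [497.7, 280.9, 60.6]
tcp_rot: [1.138, -2.927, 0.001]
ft_force: [-0.2, 0.3, 1.2]
finger_gap: 35.2
grip_force: 0.0
```

Call:
send_rows:
  plan: [0,0,0,0,0,0,0,0,0,0,0,0,0,0,0,0,0,0,0,0,0,0,0,0,0,0,0,0,0,0,0,0,0,0,0]
  newtons: 25

```text
t: 43.5
tcp_pos: [498.3, 281.4, 61.9]
tcp_rot: [-1.138, 2.927, 0.0]
ft_force: [-0.2, 0.5, 1.5]
finger_gap: 13.9
grip_force: 25.0
```

```bash
python3 -c "
from h import *;st();plat();lug(get_image('top'))"
```

```text
t 43.5 tcp [498.3 281.4  61.9] yaw -137.5 tilt [0.001 0.001] j [ -0.  51. -55. 103.  51.  55.  55.] F [-0.2  0.5  1.5] gap 13.9 grip 25.0
platform xy -66.7 -18.7
```

Call:
send_rows:
  plan: [-0.004,-0.0018,0.001,0,0,0,0,-0.008,-0.0036,0.001,0,0,0,0,-0.0109,-0.005,0.002,0,0,0,0,-0.0109,-0.005,0.008,0,0,0,0,-0.0109,-0.005,0.016,0,0,-6,0,-0.012,0.001,0.016,0,0,-12,0,-0.013,0.008,0.016,0,0,-18,0,-0.0133,0.0145,0.016,0,0,-18,0,-0.0133,0.0145,0.01,0,0,-18,0,-0.0133,0.0145,0.005,0,0,-18,0]

```text
t: 44.38
tcp_pos: [484.7, 295.8, 66.2]
tcp_rot: [-0.671, 3.069, -0.0]
ft_force: [-0.2, -0.2, -1.2]
finger_gap: 13.7
grip_force: 25.0
```

Call:
send_rows:
  plan: [0,0,-0.002,0,0,0,0,0,0,-0.004,0,0,0,0,0,0,-0.005,0,0,0,0,0,0,-0.005,0,0,0,0]

```text
t: 44.72
tcp_pos: [484.7, 294.7, 61.9]
tcp_rot: [0.667, -3.069, 0.003]
ft_force: [-0.8, -2.0, 5.2]
finger_gap: 14.0
grip_force: 25.0
```

```bash
python3 -c "
from h import *;st();plat();lug(get_image('top'))"
```

```text
t 44.72 tcp [484.7 294.7  61.9] yaw -155.49 tilt [-0.    -0.002] j [ -4.  49. -50. 104.  48.  52.  37.] F [-0.8 -2.   5.2] gap 14.0 grip 25.0
platform xy -73.5 -0.9
```

Call:
send_rows:
  plan: [-0.0003,0.0007,0.0005,0,0,0,0,-0.0003,0.0007,0.0005,0,0,0,0,-0.0003,0.0007,0.0005,0,0,0,0.035,-0.0003,0.0007,0.0005,0,0,0,0.035,-0.0003,0.0007,0.0005,0,0,0,0.035,0,0,0.015,0,0,0,0.035,0,0,0.04,0,0,0,0.035,-0.01,0.002,0.06,0,0,0,0.045,-0.035,0.008,0.07,0,0,0,0.045,-0.065,0.015,0.07,0,0,0,0.045]

```text
t: 45.6
tcp_pos: [421.8, 312.1, 134.6]
tcp_rot: [-0.659, 3.066, 0.006]
ft_force: [-0.4, 1.2, -0.6]
finger_gap: 44.1
grip_force: 0.0
```

Call:
send_rows:
  plan: [-0.03,0.007,0,0,0,0,0.045,-0.055,0.0129,-0.01,0,0,0,0.045,-0.0683,0.0159,-0.03,0,0,0,0.045,-0.0683,0.0159,-0.055,0,0,0,0.045,-0.0683,0.0159,-0.075,0,0,0,0.045,-0.0683,0.0159,-0.085,0,0,0,0.045,-0.0683,0.0159,-0.085,0,0,0,0.045]

```text
t: 46.18
tcp_pos: [351.1, 325.8, 45.5]
tcp_rot: [0.667, -3.068, 0.003]
ft_force: [-0.2, 0.0, 0.4]
finger_gap: 45.2
grip_force: 0.0
```

```bash
sed -i 's/P\[...,0\]>380/P[...,0]>280/;s/P\[...,1\]<250/P[...,1]<400/' h.py; python3 -c "
from h import *;st();plat();lug(get_image('top'));fork(get_image('wrist'))"
```

```text
t 46.18 tcp [351.1 325.8  45.5] yaw -155.48 tilt [-0.002 -0.002] j [-15.  44. -47. 118.  51.  41.  18.] F [-0.2  0.   0.4] gap 45.2 grip 0.0
platform xy -182.2 82.9
lug [315. 196.] 46 [-46.8 -82.1] ((-46.70372009277344, -82.38719177246094), (8.661169052124023, 13.759499549865723), 2.6667847633361816)
lug [277. 231.] 44 [-74.8   0.4] ((-74.56816101074219, 0.5517916679382324), (8.126084327697754, 13.257563591003418), 4.265685558319092)
lug [225. 236.] 48 [-46.4  81.4] ((-46.07429122924805, 81.68807220458984), (14.076855659484863, 8.975669860839844), 89.31605529785156)
handle px [315. 260.] 5326 [345.5 323.4] [77.7 19.7] 24.1
handle px [359. 438.] 250 [432.7 390.7] [ 7.9 15.4] 24.4
```

Call:
send_rows:
  plan: [0,0,-0.01,0,0,0,0.045,0,0,-0.02,0,0,0,0.045,0,0,-0.03,0,0,0,0.045,0,0,-0.036,0,0,0,0.045,0,0,-0.038,0,0,0,0,0,0,-0.038,0,0,0,0,0,0,-0.038,0,0,0,0,0,0,-0.038,0,0,0,0,0,0,-0.038,0,0,0,0]
  newtons: 50

```text
t: 47.03
tcp_pos: [351.7, 326.7, 8.8]
tcp_rot: [-0.666, 3.069, 0.0]
ft_force: [-0.0, -0.2, 0.4]
finger_gap: 19.7
grip_force: 50.0
```

```bash
python3 -c "
from h import *;st();plat()"
```

```text
t 47.03 tcp [351.7 326.7   8.8] yaw -155.5 tilt [0.001 0.   ] j [-18.  47. -43. 119.  57.  37.  13.] F [-0.  -0.2  0.4] gap 19.7 grip 50.0
platform xy -181.3 83.4
```

Call:
send_rows:
  plan: [0,0,0.015,0,0,0,0,0,0,0.035,0,0,0,0,0,0,0.0488,0,0,0,0,0.006,-0.013,0.0488,0,0,0,0,0.013,-0.028,0.0488,0,0,0,0,0.02,-0.044,0.0488,0,0,0,0,0.028,-0.061,0.0488,0,0,0,0,0.0348,-0.0758,0.0488,0,0,0,0,0.0348,-0.0758,0.0488,0,0,0,0,0.0348,-0.0758,0.0488,0,0,0,0]

```text
t: 47.87
tcp_pos: [386.5, 250.2, 57.3]
tcp_rot: [0.663, -3.071, -0.0]
ft_force: [0.1, 0.2, -1.0]
finger_gap: 19.8
grip_force: 50.0
```

```bash
python3 -c "
from h import *;st();plat();lug(get_image('top'))"
```

```text
t 47.87 tcp [386.5 250.2  57.3] yaw -155.62 tilt [-0.  0.] j [ -4.  42. -49. 121.  51.  41.  27.] F [ 0.1  0.2 -1. ] gap 19.8 grip 50.0
platform xy -181.3 -0.7
lug [315. 196.] 46 [-46.8 -82.2] ((-46.609458923339844, -82.30473327636719), (8.82587718963623, 13.27169418334961), 2.7051258087158203)
lug [277. 231.] 38 [-74.   0.] ((-73.51396179199219, 0.39435291290283203), (13.630512237548828, 7.440250873565674), 85.08059692382812)
lug [225. 237.] 47 [-46.3  81.7] ((-45.785152435302734, 81.89202880859375), (13.198966979980469, 9.525628089904785), 87.2914047241211)
```

Aligned. I approach and push the third clip.

Call:
send_rows:
  plan: [0.004,0.0024,0,0,0,0,0,0.0085,0.0045,0,0,0,0,0,0.013,0.0066,0,0,0,0,0,0.0178,0.0088,0,0,0,0,0,0.0222,0.0108,0,0,0,0,0,0.0234,0.0112,0,0,0,0,0,0.0234,0.0112,0,0,0,0,0]

```text
t: 48.5
tcp_pos: [410.2, 262.2, 57.1]
tcp_rot: [-0.666, 3.07, 0.0]
ft_force: [-0.6, -0.9, 0.2]
finger_gap: 19.6
grip_force: 50.0
```

```bash
python3 -c "
from h import *;st();plat()"
```

```text
t 48.5 tcp [410.2 262.2  57.1] yaw -155.52 tilt [0. 0.] j [ -4.  44. -49. 117.  50.  43.  30.] F [-0.6 -0.9  0.2] gap 19.6 grip 50.0
platform xy -154.8 0.4
```

Call:
send_rows:
  plan: [0.0025,0.0011,0,0,0,0,0,0.005,0.0023,0,0,0,0,0,0.0075,0.0034,0,0,0,0,0,0.01,0.0046,0,0,0,0,0,0.0125,0.0057,0,0,0,0,0,0.015,0.0068,0,0,0,0,0,0.0175,0.008,0,0,0,0,0,0.02,0.0091,0,0,0,0,0,0.0225,0.0102,0,0,0,0,0,0.0246,0.0112,0,0,0,0,0]

```text
t: 49.33
tcp_pos: [431.3, 271.3, 56.9]
tcp_rot: [0.667, -3.064, 0.006]
ft_force: [-3.8, -1.1, 1.5]
finger_gap: 19.9
grip_force: 50.0
```

```bash
python3 -c "
from h import *;st();plat()"
```

```text
t 49.33 tcp [431.3 271.3  56.9] yaw -155.43 tilt [-0.005 -0.005] j [ -4.  46. -50. 113.  49.  46.  32.] F [-3.8 -1.1  1.5] gap 19.9 grip 50.0
platform xy -131.8 -0.0
```

Call:
send_rows:
  plan: [0.0025,0.0011,0,0,0,0,0,0.005,0.0023,0,0,0,0,0,0.0075,0.0034,0,0,0,0,0,0.01,0.0045,0,0,0,0,0,0.012,0.0055,0,0,0,0,0,0.014,0.0063,0,0,0,0,0,0.014,0.0063,0,0,0,0,0]

```text
t: 49.92
tcp_pos: [439.2, 275.1, 56.3]
tcp_rot: [0.666, -3.052, 0.014]
ft_force: [-17.2, -8.3, 11.7]
finger_gap: 19.5
grip_force: 50.0
```

```bash
python3 -c "
from h import *;st();plat()"
```

```text
t 49.92 tcp [439.2 275.1  56.3] yaw -155.39 tilt [-0.015 -0.012] j [ -4.  46. -50. 111.  48.  48.  34.] F [-17.2  -8.3  11.7] gap 19.5 grip 50.0
platform xy -123.0 0.1
```

Call:
send_rows:
  plan: [-0.007,-0.0032,0.001,0,0,0,0,-0.014,-0.0064,0.001,0,0,0,0,-0.023,-0.0105,0.001,0,0,0,0,-0.032,-0.0146,0.001,0,0,0,0,-0.041,-0.0187,0.001,0,0,0,0,-0.05,-0.0228,0.001,0,0,0,0,-0.0592,-0.027,0.001,0,0,0,0,-0.0619,-0.0282,0.001,0,0,0,0,-0.0619,-0.0282,0.001,0,0,0,0]

```text
t: 50.67
tcp_pos: [386.8, 251.5, 58.5]
tcp_rot: [-0.667, 3.069, 0.001]
ft_force: [-0.5, 0.2, -1.9]
finger_gap: 19.7
grip_force: 50.0
```

Call:
send_rows:
  plan: [0,0,-0.01,0,0,0,0,0,0,-0.02,0,0,0,0,0,0,-0.03,0,0,0,0,0,0,-0.038,0,0,0,0,0,0,-0.044,0,0,0,0,0,0,-0.047,0,0,0,0,0,0,-0.047,0,0,0,0]

```text
t: 51.25
tcp_pos: [386.5, 251.3, 10.7]
tcp_rot: [0.667, -3.07, 0.0]
ft_force: [0.1, 0.2, -0.5]
finger_gap: 19.5
grip_force: 50.0
```

```bash
python3 -c "
from h import *;st();plat();lug(get_image('top'))"
```

```text
t 51.25 tcp [386.5 251.3  10.7] yaw -155.5 tilt [-0. -0.] j [ -8.  46. -43. 122.  58.  36.  21.] F [ 0.1  0.2 -0.5] gap 19.5 grip 50.0
platform xy -180.8 0.3
lug [315. 196.] 46 [-46.6 -82. ] ((-46.43717575073242, -82.06535339355469), (13.98006820678711, 8.93720531463623), 89.76978302001953)
lug [270. 216.] 45 [-46.5   0. ] ((-46.030540466308594, 0.13286447525024414), (9.002495765686035, 13.310620307922363), 1.5217336416244507)
lug [225. 236.] 47 [-46.3  81.5] ((-46.35250473022461, 81.71356964111328), (9.772560119628906, 13.866862297058105), 7.303060531616211)
```

All three clips are home. I set the fork down, release it, rise clear and take a final look.

Call:
send_rows:
  plan: [0,0,-0.001,0,0,0,0,0,0,-0.0017,0,0,0,0,0,0,-0.0017,0,0,0,0,0,0,-0.0017,0,0,0,0.045,0,0,-0.0017,0,0,0,0.045,0,0,-0.0017,0,0,0,0.045,0,0,0.015,0,0,0,0.045,0,0,0.045,0,0,0,0.045,0,0,0.08,0,0,0,0.045,0,0,0.12,0,0,0,0.045]

```text
t: 52.13
tcp_pos: [385.4, 250.5, 131.8]
tcp_rot: [0.667, -3.067, 0.001]
ft_force: [0.4, 0.5, -0.1]
finger_gap: 45.2
grip_force: 0.0
```

Call:
send_rows:
  plan: [0,-0.03,0.03,0,0,0,0.045,0,-0.06,0.06,0,0,0,0.045,0.01,-0.09,0.08,0,0,0,0.045,0.02,-0.12,0.09,0,0,0,0.045,0.03,-0.15,0.09,0,0,0,0.045,0.04,-0.18,0.09,0,0,0,0.045,0.04,-0.18,0.09,0,0,0,0.045,0.04,-0.18,0.09,0,0,0,0.045]

```text
t: 52.8
tcp_pos: [426.6, 69.3, 220.9]
tcp_rot: [0.659, -3.071, 0.0]
ft_force: [-0.6, 0.2, -0.7]
finger_gap: 44.9
grip_force: 0.0
```

```bash
python3 -c "
from h import *;st()
d=get_image('top');lug(d);save('t9.png',cv2.resize(d['img'][120:340,160:420],None,fx=2.7,fy=2.7,interpolation=cv2.INTER_CUBIC))
P=cloud(d);H=P[...,2];m=np.zeros((480,640),bool);m[120:275,165:260]=1;m&=(H>84)&(H<102)
q=P[m];r=(q[:,:2]-O);print('knob',(r@ex).mean(),(r@ey).mean(),len(q))"
```

```text
t 52.8 tcp [426.6  69.3 220.9] yaw -155.78 tilt [-0.001 -0.   ] j [ 35.  29. -68. 114.  32.  59.  66.] F [-0.6  0.2 -0.7] gap 44.9 grip 0.0
lug [315. 196.] 46 [-46.8 -82.1] ((-46.67839813232422, -82.3437728881836), (9.032767295837402, 13.348313331604004), 4.355118751525879)
lug [270. 216.] 45 [-46.5   0. ] ((-45.84632110595703, 0.12966251373291016), (13.448392868041992, 9.20625114440918), 89.42264556884766)
lug [225. 236.] 47 [-46.3  81.4] ((-46.41733932495117, 81.6854019165039), (9.482826232910156, 13.478509902954102), 8.15616226196289)
knob 56.00857490234502 89.24898826541086 94
```

View pics/t9.png

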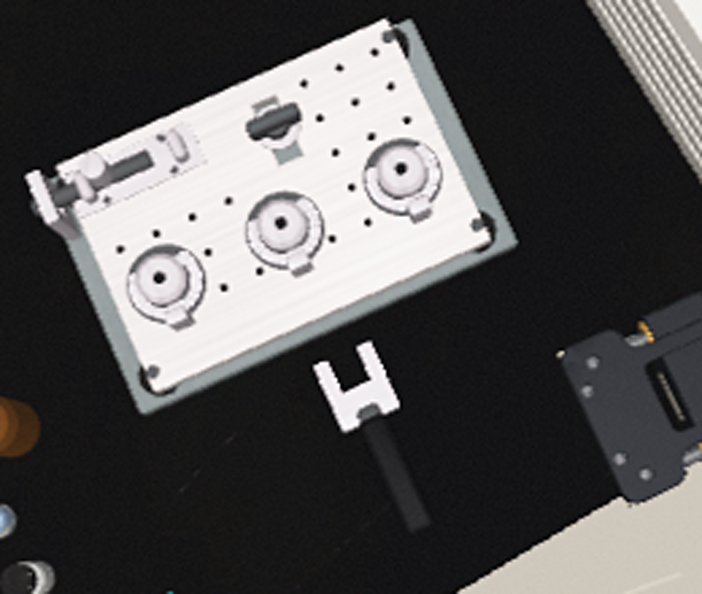

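The final picture shows the bolt in the keeper (90,175), the anchor's wing across its slot (273,125), and all three clips home. The fork lies flat on the bench (370,430) and the arm is clear.

```bash
python3 -c "
from plant import hand_in;print(hand_in())"
```

```text
the job is handed in; nothing more can be done
None
```

The job is done and handed in at about 53 s: bolt fully in the keeper, anchor seated and locked a quarter turn, all three clips pushed home with the fork (one was knocked aside mid-run and re-laid), and the fork flat on the bench off the platform.

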